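# Open the dust filter and lay out its service kit

### The job

Get the lathe's dust filter ready for service: press its bayonet cover down, twist it a quarter turn anticlockwise to free it from its lugs, lift it off and lay it flat, grip upwards, on the cork pad. Then lift the filter cartridge out of the housing, keeping it upright because it is full of dust, and lay out the kit tray in order of use from left to right, each thing in the middle of its own place: cartridge (standing), tweezers, pin vice, abrasive block (these three flat, lengthwise across the tray) and eye loupe (standing as it stood); leave the place of any instrument that is not on the bench empty. Leave the movement holder and the brass blank alone.

Things in the scene. Friction and masses are not known exactly. Their poses are not given: they have to be found in the camera images.
- housing: Grey round filter housing fixed to the bench, 122 mm across its foot, 65 mm high, with an aluminium outlet stub along its +x (to 72 mm from the axis, 22 mm up). Origin: centre of its underside, z up. Open pot: inner radius 38 mm, floor 8 mm above the origin; sprung black seal ring round its mouth, inner radius 33 mm; aluminium bayonet collar round that, inner radius 46, outer 58 mm.
- housing_mouth (a point): On the housing's axis, 54 mm above its origin: where the locked cover's underside lies. Locked, the cover's lugs lie along the housing's x in notches under the collar, pushed up by the seal; 4 mm lips stop turning. Pressed 4.5 to 7.5 mm down it turns anticlockwise seen from above (not clockwise); from 74 degrees to a stop at 98 degrees the lugs stand under gaps and the cover lifts straight off.
- seal (a joint): How far the sprung seal ring under the cover is pressed down, m: 0 = up, 0.0075 = fully down. Spring force 5 N at 0, 8.7 N at full depth.
- cover: Black round bayonet cover, 85 mm across, 0.18 kg, starts locked; plate 6 mm thick, flat below. Two steel lugs (16 mm wide, 5 mm thick, reaching 52 mm from the axis) along its +x and -x. Origin: centre of its underside, z up.
- cover_hub (a point): Centre of the top of the cover's grip hub, 36 mm above the cover's origin. The hub is 56 mm long along the cover's x, 31 mm wide along y, with upright sides down to the plate. It is hollow from below (50 x 24 mm, 32 mm deep); the cartridge's stem stands in it, so lift the cover straight up by 25 mm or more first.
- filter: Filter cartridge with pleated paper sides, 41 mm diameter, body 36 mm high, on top of it a round stem 16 mm in diameter and 30 mm high (top 66 mm above the origin): grip it by the stem. Origin: centre of its underside, z up along its axis. It starts standing loosely on the pot's floor under the cover. 0.09 kg.
- pad: Cork pad, 105 x 105 x 4 mm, fixed to the bench; origin at the centre of its underside. The cover belongs on its middle.
- tray: Fixed open aluminium kit tray, 150 mm along its x, 258 mm along its y, 18 mm high, walls and floor 4 mm; four ridges 2 mm high and 3 mm wide across it part it into five places of 50 mm. Origin: centre of its underside, z up; +y points to the left as seen from the robot.
- place1 (a point): Middle of the tray's first (leftmost) place, on its floor, axes as the tray's: for the cartridge.
- place2 (a point): Middle of the second place from the left: for the tweezers.
- place3 (a point): Middle of the third place: for the pin vice.
- place4 (a point): Middle of the fourth place: for the abrasive block.
- place5 (a point): Middle of the fifth (rightmost) place: for the loupe.
- tweezers: Fine steel tweezers lying flat, 10 x 122 x 10 mm, length along its y; origin at the centre of its underside. Can be gripped across its middle. May be absent.
- pin_vice: Pin vice with a knurled body and a thin drill tip, 10 x 90 x 10 mm, length along its y (body from y = -28 to 45 mm, the tip at -y); origin at the middle of its length, on its underside. May be absent.
- abrasive_block: Dark rectangular abrasive block, 30 x 62 x 16 mm, length along its y; origin at the centre of its underside. May be absent.
- loupe: Eye loupe, a waisted round cup 41 mm in diameter and 38 mm high standing on its narrower ringed end; origin at the centre of its underside. May be absent.
- movement_holder: Small steel watch movement holder, 38 x 48 x 22 mm, standing behind the tray; to be left alone.
- brass_blank: Flat brass blank, 32 x 50 x 10 mm, lying behind the tray; to be left alone.

How it is judged:
By the outcome, as a careful person would: the job done as asked, in the order asked, and still so for the second after the job is handed in, with the robot touching nothing.
Of tweezers, pin_vice, abrasive_block, loupe only 3 to 4 are there at a start; the rules pass over those that are not, and their reading is None.
At some moment in a run one of abrasive_block may be knocked a few centimetres aside while the robot is not near it.
It also fails if it takes over 210 s, if anything falls off the work surface, if the arm or the gripper's body presses on something with over 40 N, if the wrist force passes 120 N, or if a joint passes its speed limit or range.

### The arm

A 6-joint arm with a two-finger parallel gripper is mounted at the origin on a cart in front of the work surface, level with it; the furniture and walls round the work are solid. World frame = base frame: x ahead of the robot, y to its left, z up, the work surface at z = 0. Lengths are in m, angles in rad, forces in N, time in s.
With the tool pointing down it reaches from about 0.25 to 0.775 m from the base axis. Payload 4 kg.
Tool frame: the origin (TCP) lies at the centre of the arm's flange, where the gripper is bolted on; the fingertips stand 199 mm ahead of it and the grasp point (between the pads) lies 180 mm ahead of it (robot.tcp_to_tips is the z of the fingertips in the tool frame, in m); z points along the fingers, y is the line along which they close (so a half turn about z gives the same grasp; the last joint's range is limited). The gripper opens to 94 mm and grips with 3 to 60 N. Pads are 16 mm wide; open, the fingers measure 119 mm over their backs; the gripper's body (75 mm by 177 mm) begins 78 mm behind the grasp point.
Start: joints at [-1.247, 0.087, 1.371, -0, 1.684, -0.103], TCP at [0.228, -0.501, 0.405] pointing down, gripper open.
Joint ranges: [-3.1, 3.1], [-0.76, 2.03], [0.27, 2.55], [-1.08, 4.22], [0.17, 2.65], [-2.57, 2.57]. Speed limits (rad/s): [2.79, 2.79, 3.14, 3.14, 3.14, 3.14].

### API

Orientations are given as [roll, pitch, yaw] about the fixed x, y, z axes, in that order (R = Rz(yaw) Ry(pitch) Rx(roll)).
In Python, from bench import robot gives the robot as it stands.
- The arm moves only by the tool play_rows, never from a script. Its arguments are lists of equal length, an entry for each row: "translation": the shift along the tool's x, y, z scaled (see below), a list of three; "twist": the turn, a rotation vector about the tool's x, y, z scaled (see below), a list of three; "gripper": the opening, from -1 (shut) to 1 (fully open). A call has 1 to 8 rows; each row shifts and turns the commanded pose from where the row before left it, along the tool's axes as they then stand; what a row does not reach is not made up. The controller multiplies each number of a shift by 0.04 m and each number of a turn by 0.1 rad. A row lasts 1/10 s, in which the tool goes at most 50 mm and 8.59 degrees, less where a joint would pass 70% of its speed; a pose out of reach is approached as far as the arm can. A call with a number of a shift or a turn outside -1 to 1 is refused whole. A call with a gripper value outside its range is refused whole. The fingers move at their own pace and stop on an object; the grip force is fixed at half the most. Time passes only in rows, so rows that do not move let the fingers close. It gives the time, the measured TCP pose, the force, the opening and the grip force at its end, in the units of the state.
- robot.get_obs(): the state, without advancing time (a new reading comes with each control period).
- robot.snapshot(name): name is "scene" or "top" or "wrist"; returns the picture (420x560x3 uint8, red, green, blue); there is no depth.
- robot.camera_model(name): a dict with "camera_matrix" (3x3 intrinsics, pixels), "k1" (the pictures are not rectified: a ray, as slopes to the right and down, at radius r is drawn at 1 + k1 r^2 times it, then the intrinsics apply), "rvec" (rotation vector, rad) and "tvec" (3), from world to camera coordinates, as OpenCV has them. Camera axes: x right, y down, z forward; pixel columns grow to the right and rows downward; lengths in m; the calibration is good to about 2 mm. A picture is of the moment at which its call begins: read the wrist's pose just before it. camera_model takes no time and is no camera call; for the wrist camera it gives the pose at the moment of the call.
- robot.close_job(): hands the job in; it is judged then, once.
Trained networks look in the newest picture that a camera, given by its name, has taken for a name from the list of things; names that differ only in an ending like _2 or _b are one class to them, and where a whole thing is asked for, a point or a joint stands for the part that bears it (a point fixed in the world has none). Each returns a list of dicts, best first, with "score" (0 to 1); they miss things now and then, are a little off and sometimes report something else, mostly with a low value. They report only what shows in the picture. A call takes as long as a camera call.
- robot.recognise(name, camera): "centre" ([x, y, z] in m, in world coordinates, good to about 4 mm: the middle of the surface that is visible of it).
- robot.spot_point(name, camera): "centre" ([x, y, z] in m, in world coordinates, good to about 4 mm: a listed point, or the origin of a listed thing).
The state is a dict: "time": time; "joint_positions": joint angles; "qvel": joint speeds; "joint_torque": joint torques, N m; "tool_pos": TCP position; "ee_rot": TCP orientation; "wrist_force": force on the tool from outside, world axes, zero at the start; "wrist_torque": the same for the moment, N m; "width": finger opening in m; "finger_force": force on a finger pad.
Only numpy, scipy, OpenCV 4.12 (cv2) and the standard library are available. Lean on these libraries where they do the work, as an engineer would, in place of code of your own. Each camera call takes 0.05 s, during which the arm holds its last target. There are 200 camera calls.

## Working session

There is one attempt and no reset: what is moved stays moved. The work goes in short steps, Python scripts to look and compute and a tool call to move; the robot and the scene stay as the last step left them, time stands still between calls to the robot, and variables do not carry over. Pictures are saved under pics/ and viewed, at most 14 in all, crops included, and the job is handed in when it is done.

Besides the shell and the picture viewer there is one more tool, called after "Request:" as a command line: name --argument value ..., lists and objects as JSON in quotes. play_rows: Moves the arm, as the interface text tells. Its arguments: {"type":"object","properties":{"translation":{"type":"array","items":{"type":"array","items":{"type":"number","minimum":-1,"maximum":1}}},"twist":{"type":"array","items":{"type":"array","items":{"type":"number","minimum":-1,"maximum":1}}},"gripper":{"type":"array","items":{"type":"number"}}},"required":["translation","twist","gripper"]}

```bash
ls; mkdir -p pics
cat > h.py <<'E'
import numpy as np, cv2
from scipy.spatial.transform import Rotation as R
from bench import robot
THINGS=["housing","cover","pad","tray","tweezers","pin_vice","abrasive_block","loupe","movement_holder","brass_blank"]
def save(img,n): cv2.imwrite(f"pics/{n}.png",img[:,:,::-1])
def cam(n):
    m=robot.camera_model(n); return np.array(m["camera_matrix"]),m["k1"],np.array(m["rvec"],float).ravel(),np.array(m["tvec"],float).ravel()
def proj(n,P,m=None):
    K,k,r,t=m or cam(n); p=cv2.projectPoints(np.atleast_2d(np.array(P,float)),r,t,K,np.array([k,0,0,0,0.]))[0]
    return p.reshape(-1,2)
def ray(n,uv,z,m=None):
    K,k,r,t=m or cam(n)
    d=cv2.undistortPoints(np.array([[uv]],float),K,np.array([k,0,0,0,0.])).ravel()
    Rm=cv2.Rodrigues(r)[0]; o=-Rm.T@t; v=Rm.T@np.array([d[0],d[1],1]); return o+v*(z-o[2])/v[2]
E
python3 - <<'E'
from h import *
o=robot.get_obs(); print(o)
for c in ["scene","top"]:
    save(robot.snapshot(c),c+"0")
    print(c,cam(c))
    for t in THINGS:
        a=robot.recognise(t,c); b=robot.spot_point(t,c)
        print(t,[(np.round(x["centre"],3).tolist(),round(x["score"],2)) for x in a[:2]],[(np.round(x["centre"],3).tolist(),round(x["score"],2)) for x in b[:2]])
E
```

```text
pics
{'time': 0.0, 'joint_positions': array([-1.24711767e+00,  8.79733397e-02,  1.37223013e+00, -3.40715977e-05,
        1.68361619e+00, -1.03113370e-01]), 'qvel': array([ 0.00106003, -0.00044475, -0.00015645, -0.00106597, -0.0009059 ,
       -0.00048474]), 'joint_torque': array([ 5.44071190e-05, -3.40183711e+01, -3.02425933e+01,  7.16640777e-02,
        3.31194210e-02, -1.58938155e-04]), 'tool_pos': array([ 0.22762407, -0.50056886,  0.40350592]), 'ee_rot': array([-3.13937398e+00, -1.95544270e-04,  4.26788007e-01]), 'wrist_force': array([-0.27815051, -0.45436825,  0.71538365]), 'wrist_torque': array([-0.04688298, -0.01113028, -0.01787763]), 'finger_force': 0.0, 'width': 0.09431418433342172}
scene (array([[485.21409399,   0.        , 279.32822445],
       [  0.        , 485.21409399, 211.35145675],
       [  0.        ,   0.        ,   1.        ]]), -0.009951503043180794, array([ 1.99785172, -1.17627809,  0.55911986]), array([-0.22320857,  0.36820254,  1.0938558 ]))
housing [([0.587, 0.242, 0.008], 0.74), ([0.494, -0.202, 0.046], 0.61)] [([0.537, -0.188, 0.001], 0.62)]
cover [([0.523
[... 1211 characters left out ...]
], 0.94)]
pad [([0.429, -0.042, 0.002], 0.92)] [([0.426, -0.042, -0.002], 0.58)]
tray [([0.473, 0.204, 0.006], 0.73)] [([0.474, 0.204, -0.0], 0.56)]
tweezers [] [([0.4, -0.311, -0.004], 0.48)]
pin_vice [([0.582, 0.248, 0.008], 0.64)] [([0.461, 0.298, 0.005], 0.68), ([0.676, -0.014, -0.002], 0.66)]
abrasive_block [([0.428, 0.39, 0.018], 0.77), ([0.528, -0.185, 0.061], 0.53)] [([0.428, 0.393, 0.003], 0.52), ([0.532, -0.192, 0.058], 0.51)]
loupe [] [([0.532, -0.188, 0.057], 0.24)]
movement_holder [([0.583, 0.074, 0.017], 0.57), ([0.532, -0.18, 0.063], 0.28)] [([0.58, 0.07, -0.003], 0.53), ([0.426, -0.041, -0.001], 0.38)]
brass_blank [([0.579, 0.251, 0.01], 0.46)] [([0.581, 0.249, -0.004], 0.5)]
```

View pics/top0.png

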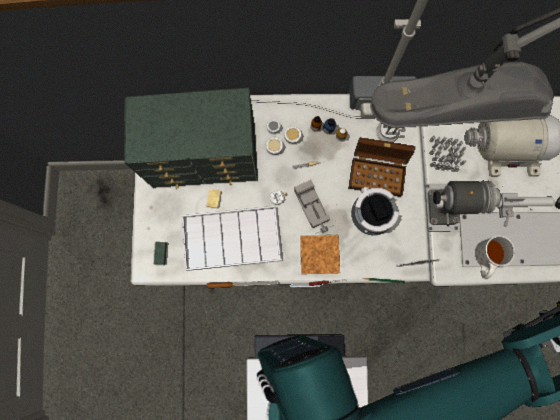

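View pics/scene0.png

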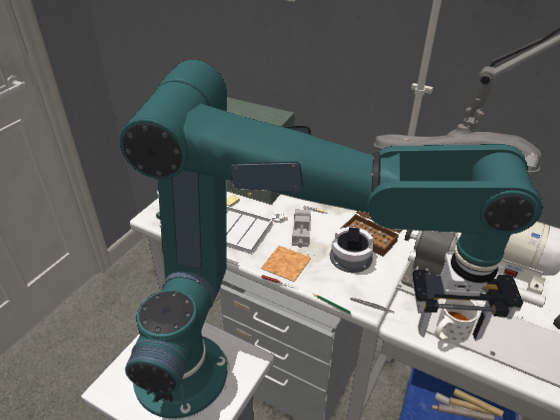

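The top view shows the housing with its cover at (377,210), the pad at (320,254), the tray at (233,238), the block at (161,252), tweezers near (418,263) and a likely pin vice at (306,165). There's no clear loupe, so I'll zoom in.

Run:
```python
from h import *
im=cv2.imread("pics/top0.png")
c=im[100:200,240:450]; cv2.imwrite("pics/c1.png",cv2.resize(c,None,fx=3.8,fy=3.8,interpolation=cv2.INTER_CUBIC))
for uv in [(274,127),(274,146),(293,135),(306,165),(418,263),(161,252),(377,210),(395,258),(438,262),(296,167),(318,162)]: print(uv,np.round(ray("top",uv,0.005),3))
```

```text
(274, 127) [0.79  0.082 0.005]
(274, 146) [0.733 0.082 0.005]
(293, 135) [0.765 0.028 0.005]
(306, 165) [ 0.676 -0.007  0.005]
(418, 263) [ 0.396 -0.307  0.005]
(161, 252) [0.436 0.395 0.005]
(377, 210) [ 0.545 -0.201  0.005]
(395, 258) [ 0.411 -0.244  0.005]
(438, 262) [ 0.398 -0.363  0.005]
(296, 167) [0.671 0.021 0.005]
(318, 162) [ 0.684 -0.041  0.005]
```

View pics/c1.png

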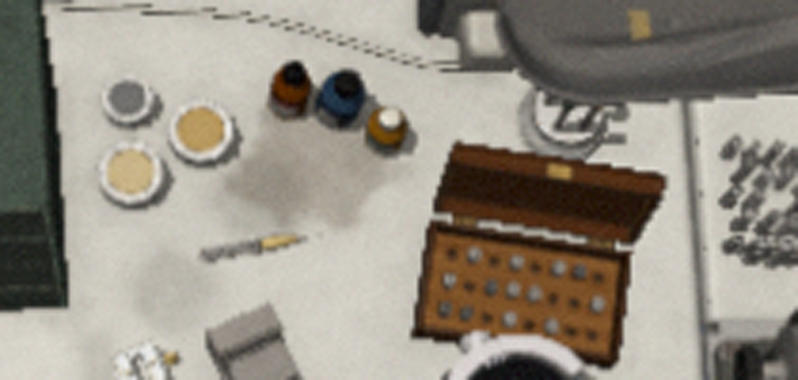

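The loupe seems absent, as three of four instruments are visible. I'll move over the housing for a closer look.

Request:
play_rows --translation '[[0.94, -0.43, 0], [0.94, -0.43, 0], [0.94, -0.43, 0], [0.94, -0.43, 0], [0.94, -0.43, 0], [0.94, -0.43, 0], [0.94, -0.43, 0], [0.94, -0.43, 0]]' --twist '[[0, 0, 0], [0, 0, 0], [0, 0, 0], [0, 0, 0], [0, 0, 0], [0, 0, 0], [0, 0, 0], [0, 0, 0]]' --gripper '[1, 1, 1, 1, 1, 1, 1, 1]'

```text
time: 2.9
tool_pos: [0.4454, -0.2494, 0.4049]
ee_rot: [3.141, -0.0, 0.427]
wrist_force: [1.1, -0.6, -0.3]
width: 0.0942
finger_force: 0.0
```

```bash
cat >> h.py <<'E'
def st():
    o=robot.get_obs(); print("t",round(o["time"],2),"tcp",np.round(o["tool_pos"],4),"rpy",np.round(o["ee_rot"],4),"F",np.round(o["wrist_force"],1),"w",round(o["width"],4),"ff",round(o["finger_force"],1),"q",np.round(o["joint_positions"],2)); return o
def plan(steps, maxd=0.04, cur=None):
    """steps: list of (target xyz, yaw, nrows or None); tool down. prints rows."""
    if cur is None:
        o=robot.get_obs(); p=np.array(o["tool_pos"]); Rm=R.from_euler("xyz",o["ee_rot"])
    else: p,Rm=cur
    for (tp,yaw,n) in steps:
        tp=np.array(tp,float); T=R.from_euler("xyz",[np.pi,0,yaw])
        rv=(Rm.inv()*T).as_rotvec()
        k=n or int(max(1,np.ceil(np.abs(tp-p).max()/maxd),np.ceil(np.linalg.norm(tp-p)/0.048),np.ceil(np.abs(rv).max()/0.1)))
        tr=[];tw=[]
        for i in range(k):
            d=Rm.inv().apply((tp-p)/(k-i))/0.04; d=np.round(d,2)
            r=np.round((Rm.inv()*T).as_rotvec()/(k-i)/0.1,2)
            tr.append((d+0).tolist()); tw.append((r+0).tolist())
            p=p+Rm.apply(d*0.04); Rm=Rm*R.from_rotvec(r*0.1)
        print(k,"T",str(tr).replace(" ",""),"\n  W",str(tw).replace(" ",""))
E
python3 - <<'E'
from h import *
st(); save(robot.snapshot("wrist"),"w1"); m=cam("wrist"); print(m)
Rm=cv2.Rodrigues(m[2])[0]; print("campos",-Rm.T@m[3],Rm[2])
for n in ["housing","cover","cover_hub","housing_mouth","pad"]:
    print(n,[(np.round(x["centre"],3).tolist(),round(x["score"],2)) for x in robot.spot_point(n,"wrist")[:2]])
E
```

```text
t 2.9 tcp [ 0.4454 -0.2494  0.4049] rpy [ 3.1409e+00 -3.0000e-04  4.2680e-01] F [ 1.1 -0.6 -0.3] w 0.0942 ff 0.0 q [-0.62 -0.    1.46 -0.    1.68  0.52]
(array([[357.09618038,   0.        , 281.47134705],
       [  0.        , 357.09618038, 208.46597376],
       [  0.        ,   0.        ,   1.        ]]), -0.08562372306392942, array([-2.47463096,  1.58164828,  0.19154629]), array([-0.40983026,  0.27159013,  0.46215292]))
campos [ 0.51058957 -0.21646314  0.3843818 ] [-0.21431736 -0.09650051 -0.97198545]
housing []
cover [([0.536, -0.19, 0.055], 0.69)]
cover_hub [([0.537, -0.193, 0.09], 0.96)]
housing_mouth []
pad [([0.419, -0.041, -0.002], 0.83)]
```

View pics/w1.png

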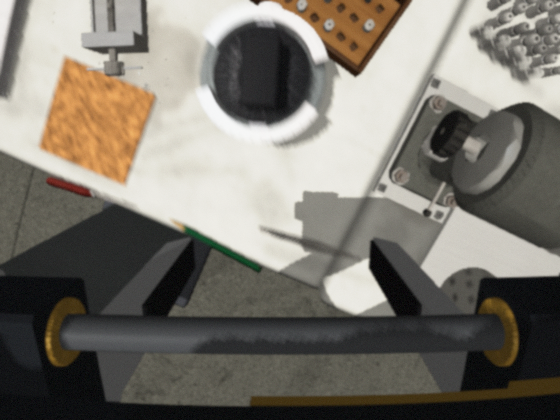

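Run:
```python
from h import *
im=cv2.imread("pics/w1.png"); m=cam("wrist")
c=cv2.resize(im[0:150,180:350],None,fx=4,fy=4,interpolation=cv2.INTER_CUBIC)
c=cv2.convertScaleAbs(c,alpha=1.6,beta=40)
cv2.imwrite("pics/w1c.png",c)
```

```text
(no output)
```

View pics/w1c.png

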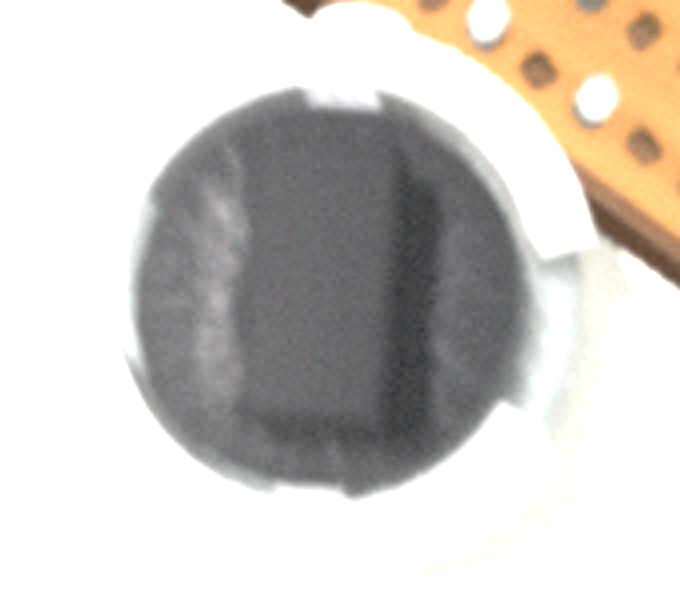

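Run:
```python
from h import *
m=cam("wrist")
f=lambda u,v,z: ray("wrist",(180+u/4-.375,v/4-.375),z,m)
a,b=f(345,98,.058),f(312,490,.058); d=a-b; print("lugs",a,b,(a+b)/2,np.linalg.norm(d),np.degrees(np.arctan2(d[1],d[0])))
q=[f(*c,.09) for c in [(247,140),(393,140),(380,414),(237,406)]]
print(np.round(q,4),np.mean(q,0))
for s,e in[(3,0),(2,1)]: d=q[e]-q[s];print(np.linalg.norm(d),np.degrees(np.arctan2(d[1],d[0])))
d=q[0]-q[1];print(np.linalg.norm(d))
o=robot.get_obs()
plan([((.535,-.19,.34),np.radians(28),None)])
```

```text
lugs [ 0.57475999 -0.17766003  0.058     ] [ 0.49639692 -0.20445319  0.058     ] [ 0.53557845 -0.19105661  0.058     ] 0.08281693626875727 18.876098204390523
[[ 0.5533 -0.168   0.09  ]
 [ 0.5648 -0.1937  0.09  ]
 [ 0.5166 -0.2127  0.09  ]
 [ 0.5063 -0.1861  0.09  ]] [ 0.53524675 -0.19010786  0.09      ]
0.05032342643828709 21.046207041834617
0.05181024162092667 21.44485482324688
0.028172471967520173
3 T [[0.9,-0.15,0.54],[0.91,-0.14,0.54],[0.9,-0.11,0.53]] 
  W [[0.0,0.0,-0.21],[0.0,0.0,-0.21],[0.0,0.01,-0.21]]
```

Request:
play_rows --translation '[[0.9, -0.15, 0.54], [0.9, -0.14, 0.54], [0.9, -0.12, 0.54], [0, 0, 0]]' --twist '[[0, 0, -0.23], [0, 0, -0.23], [0, 0, -0.23], [0, 0, 0]]' --gripper '[0.1, 0.1, 0.1, 0.1]'

```text
time: 3.6
tool_pos: [0.5355, -0.1883, 0.3354]
ee_rot: [-3.135, 0.003, 0.497]
wrist_force: [-0.5, -1.1, -0.1]
width: 0.0653
finger_force: 0.0
```

Run:
```python
from h import *
st(); im=robot.snapshot("wrist"); m=cam("wrist"); save(im,"w2")
for n in ["cover_hub","cover"]:
    print(n,[(np.round(x["centre"],4).tolist(),round(x["score"],2)) for x in robot.spot_point(n,"wrist")[:2]])
p=proj("wrist",[.5353,-.1905,.09],m)[0]; print(p)
u,v=int(p[0]),int(p[1]); y0,x0=max(0,v-75),u-100
c=cv2.convertScaleAbs(cv2.resize(cv2.cvtColor(im,cv2.COLOR_RGB2BGR)[y0:y0+150,x0:x0+200],None,fx=4,fy=4,interpolation=cv2.INTER_CUBIC),alpha=1.6,beta=40)
print(x0,y0); cv2.imwrite("pics/w2c.png",c)
```

```text
t 3.6 tcp [ 0.5355 -0.1883  0.3354] rpy [-3.1351  0.0034  0.4974] F [-0.5 -1.1 -0.1] w 0.0653 ff 0.0 q [-0.44  0.15  1.44  0.    1.56  0.63]
cover_hub [([0.5383, -0.1924, 0.0937], 0.73)]
cover [([0.5341, -0.1912, 0.0549], 0.82)]
[284.9013679  225.61044877]
184 150
```

View pics/w2c.png

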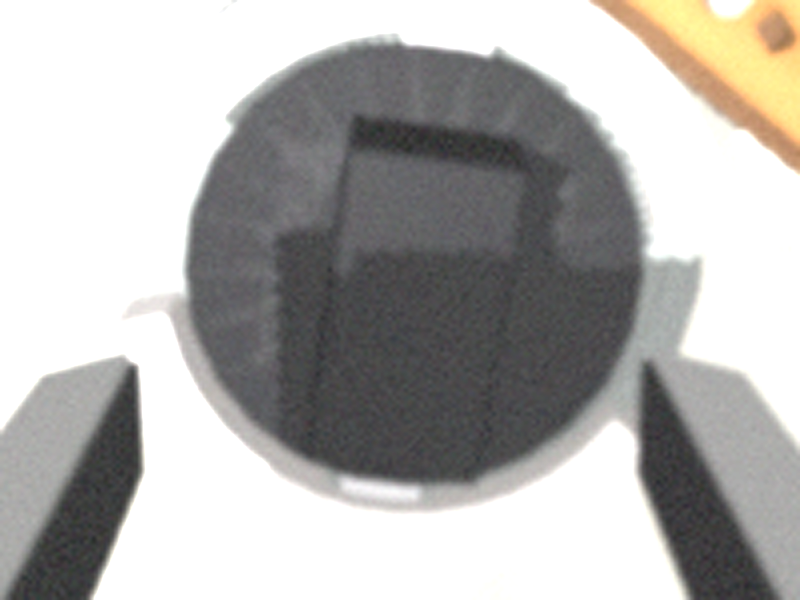

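The hub's top face edge runs from about (345,145) to (525,165) in the crop, and the lugs sit at (448,46) and (380,490). I'll compute the yaw from these.

Run:
```python
from h import *
m=cam("wrist")
f=lambda u,v,z: ray("wrist",(184+u/4-.375,150+v/4-.375),z,m)
ang=lambda d:np.degrees(np.arctan2(d[1],d[0]))
a,b=f(448,46,.06),f(380,490,.06); print("lugs",(a+b)/2,np.linalg.norm(a-b),ang(a-b))
l1,l2,r1,r2=f(347,150,.09),f(314,430,.09),f(525,165,.09),f(489,440,.09)
print(l1,r1,ang(l1-l2),ang(r1-r2),"top edge",ang(l1-r1)-90,np.linalg.norm(l1-r1)); top=(l1+r1)/2
for yaw in (.37,.38): print("centre",top-.028*np.array([np.cos(yaw),np.sin(yaw),0]))
# circle of plate at z .06
pts=[f(190,275,.06),f(640,215,.06),f(300,455,.06),f(495,58,.06),f(240,115,.06),f(600,130,.06)]
A=np.array([[2*p[0],2*p[1],1] for p in pts]);s=np.linalg.lstsq(A,[p[0]**2+p[1]**2 for p in pts],rcond=None)[0];print("plate",s[:2],np.sqrt(s[2]+s[0]**2+s[1]**2))
plan([((.536,-.1905,.285),.375,2),((.536,-.1905,.262),.375,2)])
```

```text
lugs [ 0.53264049 -0.19589661  0.06      ] 0.08780994083568563 20.10957746064245
[ 0.55358039 -0.17181766  0.09      ] [ 0.56518829 -0.19862271  0.09      ] 21.23856490025596 22.275561302246004 top edge 23.414962319006932 0.029210510155814214
centre [ 0.53327917 -0.19534542  0.09      ]
centre [ 0.53338173 -0.19560596  0.09      ]
plate [ 0.53383589 -0.19585883] 0.04319848794456805
2 T [[0.02,0.01,0.69],[0.02,0.01,0.69]] 
  W [[0.0,0.0,0.59],[0.01,0.01,0.6]]
2 T [[0.0,0.0,0.29],[0.0,0.0,0.29]] 
  W [[0.0,0.0,0.0],[0.0,0.0,0.0]]
```

Run:
```python
from h import *
st(); m=cam("wrist"); im=robot.snapshot("wrist"); m2=cam("wrist"); print(m[3]-m2[3],m[2]-m2[2]); st()
save(im,"w3")
g=lambda x: cv2.cvtColor(x,cv2.COLOR_BGR2GRAY).astype(np.float32)[150:300,190:370]
a=cv2.imread("pics/w2.png");b=cv2.imread("pics/w3.png"); s=cv2.phaseCorrelate(g(a),g(b),cv2.createHanningWindow((180,150),cv2.CV_32F)); print(s)
f=lambda u,v,z: ray("wrist",(184+u/4-.375+s[0][0],150+v/4-.375+s[0][1]),z,m2)
pts=[f(190,275,.06),f(640,215,.06),f(300,455,.06),f(495,58,.06),f(240,115,.06),f(600,130,.06)]
A=np.array([[2*p[0],2*p[1],1] for p in pts]);q=np.linalg.lstsq(A,[p[0]**2+p[1]**2 for p in pts],rcond=None)[0];print("plate",q[:2])
l1,r1=f(347,150,.09),f(525,165,.09);print((l1+r1)/2-.028*np.array([np.cos(.37),np.sin(.37),0]))
a,b=f(448,46,.06),f(380,490,.06);d=a-b; print("lugs",(a+b)/2,np.degrees(np.arctan2(d[1],d[0])))
for n in ["cover_hub","cover"]:
    print(n,[(np.round(x["centre"],4).tolist(),round(x["score"],2)) for x in robot.spot_point(n,"wrist")[:2]])
```

```text
t 3.75 tcp [ 0.5341 -0.1905  0.3402] rpy [3.141e+00 7.000e-04 4.939e-01] F [-0.5  0.7  0.8] w 0.054 ff 0.0 q [-0.44  0.15  1.43 -0.    1.56  0.63]
[ 2.72017661e-04 -3.77485520e-04  2.52448680e-06] [-3.11158708e-05 -9.37797692e-04  2.02806849e-03]
t 3.8 tcp [ 0.534  -0.1907  0.341 ] rpy [ 3.1399e+00 -3.0000e-04  4.9340e-01] F [ 0.6 -0.3  0.7] w 0.0526 ff 0.0 q [-0.44  0.15  1.43 -0.    1.56  0.63]
((-3.650200818623901, -4.5397773088608915), 0.6241415474503129)
plate [ 0.5357667  -0.19214843]
[ 0.5349244  -0.19214885  0.09      ]
lugs [ 0.53459547 -0.19213636  0.06      ] 19.91420558552809
cover_hub [([0.5355, -0.19, 0.0911], 0.56)]
cover [([0.5352, -0.1913, 0.0552], 0.75)]
```

Request:
play_rows --translation '[[0.02, 0.03, 0.64], [0, 0, 0.64], [0, 0, 0.64], [0, 0, 0], [0, 0, 0]]' --twist '[[0, 0, 0.64], [0, 0, 0.64], [0, 0, 0], [0, 0, 0], [0, 0, 0]]' --gripper '[0.05, 0.05, 0.05, 0.05, 0.05]'

```text
time: 4.4
tool_pos: [0.5357, -0.1905, 0.2642]
ee_rot: [3.141, -0.001, 0.367]
wrist_force: [-0.3, 0.4, 0.9]
width: 0.0489
finger_force: 0.0
```

Request:
play_rows --translation '[[0, 0, 0], [0, 0, 0], [0, 0, 0], [0, 0, 0], [0, 0, 0], [0, 0, 0]]' --twist '[[0, 0, 0], [0, 0, 0], [0, 0, 0], [0, 0, 0], [0, 0, 0], [0, 0, 0]]' --gripper '[-1, -1, -1, -1, -1, -1]'

```text
time: 5.0
tool_pos: [0.5363, -0.19, 0.264]
ee_rot: [3.14, -0.001, 0.368]
wrist_force: [1.0, -0.8, 2.4]
width: 0.0298
finger_force: 30.0
```

Request:
play_rows --translation '[[0, 0, 0.05], [0, 0, 0.05], [0, 0, 0.05], [0, 0, 0], [0, 0, 0]]' --twist '[[0, 0, 0], [0, 0, 0], [0, 0, 0], [0, 0, 0], [0, 0, 0]]' --gripper '[-1, -1, -1, -1, -1]'

```text
time: 5.5
tool_pos: [0.5363, -0.19, 0.2579]
ee_rot: [3.14, -0.001, 0.368]
wrist_force: [0.4, 0.2, 6.6]
width: 0.0296
finger_force: 30.0
```

Request:
play_rows --translation '[[0, 0, 0], [0, 0, 0], [0, 0, 0], [0, 0, 0], [0, 0, 0], [0, 0, 0], [0, 0, 0], [0, 0, 0]]' --twist '[[0, 0, -0.5], [0, 0, -0.95], [0, 0, -0.95], [0, 0, -0.95], [0, 0, -0.95], [0, 0, -0.95], [0, 0, -0.95], [0, 0, -0.95]]' --gripper '[-1, -1, -1, -1, -1, -1, -1, -1]'

```text
time: 6.3
tool_pos: [0.5361, -0.1898, 0.2578]
ee_rot: [3.141, -0.0, 1.086]
wrist_force: [0.1, 1.2, 5.5]
width: 0.0297
finger_force: 30.0
```

Request:
play_rows --translation '[[0, 0, 0], [0, 0, 0], [0, 0, 0], [0, 0, 0], [0, 0, 0], [0, 0, 0], [0, 0, 0], [0, 0, 0]]' --twist '[[0, 0, -0.95], [0, 0, -0.95], [0, 0, -0.95], [0, 0, -0.95], [0, 0, -0.95], [0, 0, -0.95], [0, 0, -0.95], [0, 0, -0.95]]' --gripper '[-1, -1, -1, -1, -1, -1, -1, -1]'

```text
time: 7.1
tool_pos: [0.5361, -0.1898, 0.2577]
ee_rot: [3.141, 0.0, 1.846]
wrist_force: [-1.0, 0.7, 6.8]
width: 0.0296
finger_force: 30.0
```

Run:
```python
from h import *
o=st();print(o["wrist_torque"])
```

```text
t 7.1 tcp [ 0.5361 -0.1898  0.2577] rpy [3.1407e+00 3.0000e-04 1.8463e+00] F [-1.   0.7  6.8] w 0.0296 ff 30.0 q [-0.44  0.2   1.54  0.    1.4  -0.72]
[ 0.02816115 -0.13973618 -0.10923496]
```

Request:
play_rows --translation '[[0, 0, -0.15], [0, 0, -0.25], [0, 0, -0.3], [0, 0, -0.5], [0, 0, -0.5], [0, 0, -0.5], [0, 0, -0.3], [0, 0, 0]]' --twist '[[0, 0, -0.1], [0, 0, 0], [0, 0, 0], [0, 0, 0], [0, 0, 0], [0, 0, 0], [0, 0, 0], [0, 0, 0]]' --gripper '[-1, -1, -1, -1, -1, -1, -1, -1]'

```text
time: 7.9
tool_pos: [0.5361, -0.1899, 0.3591]
ee_rot: [3.139, 0.002, 1.852]
wrist_force: [0.0, -1.1, -1.6]
width: 0.0297
finger_force: 30.0
```

Run:
```python
from h import *
o=st();print(o["wrist_torque"]); m=cam("wrist");im=robot.snapshot("wrist"); save(im,"w4")
print([(n,[(np.round(x["centre"],4).tolist(),round(x["score"],2)) for x in robot.spot_point(n,"top")[:2]]) for n in ["pad"]])
```

```text
t 7.9 tcp [ 0.5361 -0.1899  0.3591] rpy [3.1392e+00 2.2000e-03 1.8524e+00] F [ 0.  -1.1 -1.6] w 0.0297 ff 30.0 q [-0.44  0.14  1.4  -0.    1.6  -0.72]
[-0.0229637  -0.10777015 -0.04979933]
[('pad', [([0.4264, -0.0417, -0.0017], 0.58)])]
```

View pics/w4.png

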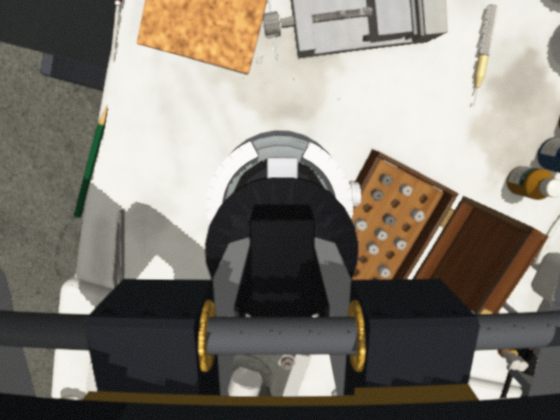

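The cover is off and held level, with nothing lifted along with it. The pad shows at (205,30). Next I'll refine the pad centre by colour.

```bash
cat >> h.py <<'E'
def cork(img,name,m,box):
    x0,y0,x1,y1=box
    hsv=cv2.cvtColor(img,cv2.COLOR_BGR2HSV); k=((hsv[...,1]>120)&(hsv[...,0]>5)&(hsv[...,0]<20)).astype(np.uint8)
    kk=np.zeros_like(k); kk[y0:y1,x0:x1]=k[y0:y1,x0:x1]; kk=cv2.morphologyEx(kk,cv2.MORPH_CLOSE,np.ones((5,5)));kk=cv2.morphologyEx(kk,cv2.MORPH_OPEN,np.ones((5,5)))
    c=max(cv2.findContours(kk,0,2)[0],key=cv2.contourArea); b=cv2.boxPoints(cv2.minAreaRect(c))
    q=np.array([ray(name,p,.004,m) for p in b]); print(name,b.round().tolist(),q.mean(0),[round(np.linalg.norm(q[i]-q[i-1]),4) for i in range(4)],np.degrees(np.arctan2(*(q[1]-q[0])[1::-1])))
E
python3 - <<'E'
from h import *
cork(cv2.imread("pics/top0.png"),"top",cam("top"),(290,225,350,282))
E
python3 - <<'E'
from h import *
a=cv2.imread("pics/w1.png")
K=cam("wrist")
m=(K[0],K[1],np.array([-2.47463096,1.58164828,0.19154629]),np.array([-0.40983026,0.27159013,0.46215292]))
cork(a,"wrist",m,(20,40,175,200))
plan([((.4265,-.0405,.36),1.85,None)])
E
```

```text
top [[300.0, 236.0], [338.0, 235.0], [339.0, 272.0], [302.0, 274.0]] [ 0.42575341 -0.03906165  0.004     ] [np.float64(0.1028), np.float64(0.1033), np.float64(0.103), np.float64(0.102)] -88.52962283661743
wrist [[34.0, 150.0], [66.0, 59.0], [156.0, 91.0], [123.0, 182.0]] [ 0.42906002 -0.0318804   0.004     ] [np.float64(0.1072), np.float64(0.1063), np.float64(0.1012), np.float64(0.1048)] -2.658190214358462
4 T [[1.09,-0.4,-0.02],[1.08,-0.4,-0.02],[1.09,-0.4,-0.02],[1.08,-0.39,-0.03]] 
  W [[0.0,0.0,0.01],[0.0,0.0,0.01],[-0.01,0.0,0.0],[0.0,-0.01,0.01]]
```

Request:
play_rows --translation '[[0.82, -0.81, 0], [0.82, -0.81, 0], [0, 0, 0], [0, 0, 0], [0, 0, 0], [0, 0, 0]]' --twist '[[0, 0, 0], [0, 0, 0], [0, 0, 0], [0, 0, 0], [0, 0, 0], [0, 0, 0]]' --gripper '[-1, -1, -1, -1, -1, -1]'

```text
time: 8.6
tool_pos: [0.4563, -0.1454, 0.3572]
ee_rot: [3.141, 0.0, 1.852]
wrist_force: [0.3, -0.6, -1.4]
width: 0.0296
finger_force: 30.0
```

Run:
```python
from h import *
st(); m=cam("wrist"); save(robot.snapshot("wrist"),"w5"); print(m[2],m[3])
print(proj("wrist",[.426,-.039,.004],m))
cork(cv2.imread("pics/w5.png"),"wrist",m,(170,0,440,230))
print([(n,[(np.round(x["centre"],4).tolist(),round(x["score"],2)) for x in robot.spot_point(n,"wrist")[:2]]) for n in ["pad"]])
```

```text
t 8.6 tcp [ 0.4563 -0.1454  0.3572] rpy [3.1413e+00 4.0000e-04 1.8525e+00] F [ 0.3 -0.6 -1.4] w 0.0296 ff 30.0 q [-0.43 -0.06  1.61 -0.    1.59 -0.71]
[-2.87172351 -0.40709906 -0.05054673] [-0.39719413 -0.27221128  0.27873814]
[[282.79478063  73.12151634]]
wrist [[206.0, 114.0], [239.0, -2.0], [352.0, 31.0], [319.0, 147.0]] [ 0.42290105 -0.04018163  0.004     ] [np.float64(0.1075), np.float64(0.1035), np.float64(0.1019), np.float64(0.1049)] 87.79467814174397
[('pad', [([0.4238, -0.0431, -0.003], 0.86)])]
```

View pics/w5.png

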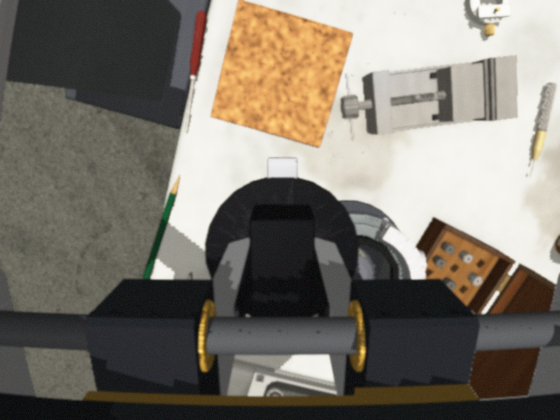

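Request:
play_rows --translation '[[0.92, -0.01, 0], [0.92, -0.01, 0], [0.92, -0.01, 0], [0, 0, 0.9], [0, 0, 0.9], [0, 0, 0.9], [0, 0, 0.7], [0, 0, 0]]' --twist '[[0, 0, 0], [0, 0, 0], [0, 0, 0], [0, 0, 0], [0, 0, 0], [0, 0, 0], [0, 0, 0], [0, 0, 0]]' --gripper '[-1, -1, -1, -1, -1, -1, -1, -1]'

```text
time: 9.5
tool_pos: [0.4224, -0.0389, 0.2174]
ee_rot: [-3.134, -0.004, 1.853]
wrist_force: [-0.3, -0.1, -1.3]
width: 0.0299
finger_force: 30.0
```

Request:
play_rows --translation '[[0, 0, 0], [0, 0, 0.02], [0, 0, 0.03], [0, 0, 0], [0, 0, 0]]' --twist '[[0, 0, 0], [0, 0, 0], [0, 0, 0], [0, 0, 0], [0, 0, 0]]' --gripper '[-1, -1, -1, -1, -1]'

```text
time: 10.0
tool_pos: [0.4238, -0.0392, 0.2199]
ee_rot: [3.14, 0.001, 1.853]
wrist_force: [-0.6, -0.4, -2.2]
width: 0.0295
finger_force: 30.0
```

Request:
play_rows --translation '[[0, 0, 0.05], [0, 0, 0.04], [0, 0, 0.03], [0, 0, 0.03], [0, 0, 0], [0, 0, 0]]' --twist '[[0, 0, 0], [0, 0, 0], [0, 0, 0], [0, 0, 0], [0, 0, 0], [0, 0, 0]]' --gripper '[-1, -1, -1, -1, -1, -1]'

```text
time: 10.6
tool_pos: [0.4236, -0.0392, 0.2145]
ee_rot: [-3.141, 0.0, 1.853]
wrist_force: [-5.4, 0.7, 8.3]
width: 0.0295
finger_force: 30.0
```

Request:
play_rows --translation '[[0, 0, -0.02], [0, 0, 0], [0, 0, 0], [0, 0, 0], [0, 0, -0.8], [0, 0, -1], [0, 0, -1], [0, 0, -1]]' --twist '[[0, 0, 0], [0, 0, 0], [0, 0, 0], [0, 0, 0], [0, 0, 0], [0, 0, 0], [0, 0, 0], [0, 0, 0]]' --gripper '[0.1, 0.1, 0.1, 0.1, 0.1, 0.1, 0.1, 0.1]'

```text
time: 11.4
tool_pos: [0.4233, -0.0391, 0.3671]
ee_rot: [-3.141, -0.0, 1.853]
wrist_force: [1.3, -0.6, 0.1]
width: 0.0513
finger_force: 0.0
```

Run:
```python
from h import *
st()
save(robot.snapshot("top"),"top1")
for n in ["filter","cover","pad","tray"]: print(n,[(np.round(x["centre"],4).tolist(),round(x["score"],2)) for x in robot.spot_point(n,"top")[:2]])
# next: back off toward the housing, camera over it
plan([((.50,-.26,.36),1.25,None)])
```

```text
t 11.4 tcp [ 0.4233 -0.0391  0.3671] rpy [-3.1413e+00 -1.0000e-04  1.8528e+00] F [ 1.3 -0.6  0.1] w 0.0513 ff 0.0 q [-0.23 -0.19  1.71 -0.    1.62 -0.51]
filter [([0.5359, -0.1918, 0.0082], 0.62)]
cover [([0.4201, -0.0378, 0.0074], 0.5)]
pad [([0.4271, 0.393, -0.0003], 0.2)]
tray [([0.4733, 0.2037, -0.0003], 0.78)]
7 T [[-0.83,0.04,0.02],[-0.83,0.12,0.02],[-0.81,0.18,0.02],[-0.8,0.26,0.02],[-0.77,0.32,0.01],[-0.74,0.39,0.02],[-0.7,0.45,0.01]] 
  W [[0.0,0.0,0.86],[0.0,0.0,0.86],[0.0,0.0,0.86],[0.0,0.0,0.86],[0.0,0.0,0.86],[0.0,0.0,0.86],[-0.01,0.0,0.87]]
```

Request:
play_rows --translation '[[-0.83, 0.04, 0.02], [-0.83, 0.12, 0.02], [-0.81, 0.18, 0.02], [-0.8, 0.26, 0.02], [-0.77, 0.32, 0.01], [-0.74, 0.39, 0.02], [-0.7, 0.45, 0.01], [0, 0, 0]]' --twist '[[0, 0, 0.86], [0, 0, 0.86], [0, 0, 0.86], [0, 0, 0.86], [0, 0, 0.86], [0, 0, 0.86], [0, 0, 0.86], [0, 0, 0]]' --gripper '[0, 0, 0, 0, 0, 0, 0, 0]'

```text
time: 12.45
tool_pos: [0.5005, -0.2629, 0.3572]
ee_rot: [-3.136, -0.0, 1.246]
wrist_force: [-0.5, -0.3, -1.0]
width: 0.0468
finger_force: 0.0
```

Request:
play_rows --translation '[[0, 0, 0], [0, 0, 0], [0, 0, 0]]' --twist '[[0, 0, 0], [0, 0, 0], [0, 0, 0]]' --gripper '[0, 0, 0]'

```text
time: 12.75
tool_pos: [0.5001, -0.2588, 0.3607]
ee_rot: [-3.141, -0.0, 1.252]
wrist_force: [-0.0, 0.1, -0.7]
width: 0.0473
finger_force: 0.0
```

Run:
```python
from h import *
st(); m=cam("wrist"); save(robot.snapshot("wrist"),"w6"); print(m[2].tolist(),m[3].tolist())
for n in ["filter","cover","cover_hub","pad","housing"]: print(n,[(np.round(x["centre"],4).tolist(),round(x["score"],2)) for x in robot.spot_point(n,"wrist")[:2]])
print(proj("wrist",[[.5355,-.1915,.074],[.5355,-.1915,.044],[.424,-.039,.04]],m))
```

```text
t 12.75 tcp [ 0.5001 -0.2588  0.3607] rpy [-3.1408e+00 -4.0000e-04  1.2524e+00] F [-0.   0.1 -0.7] w 0.0473 ff 0.0 q [-0.58  0.13  1.41  0.    1.6  -0.26]
[-2.865209585161778, 0.45991489421321996, 0.05698576385450224] [-0.5550754546741982, -0.10133274933966924, 0.32551899482016805]
filter [([0.5348, -0.1906, 0.0115], 0.83)]
cover []
cover_hub []
pad []
housing []
[[299.99862888 112.20213456]
 [298.13887242 113.06007964]
 [104.0244666  -25.12150777]]
```

View pics/w6.png

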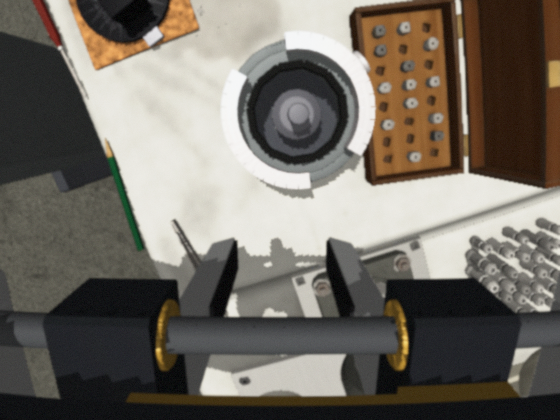

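The stem top shows at (299,111), within a pixel of its prediction, and the cover lies on the cork at upper left. Next is the stem grasp.

Run:
```python
from h import *
plan([((.535,-.191,.30),1.252,3),((.535,-.191,.254),1.252,2)])
```

```text
3 T [[0.63,0.09,0.51],[0.63,0.1,0.51],[0.64,0.09,0.52]] 
  W [[0.0,0.0,0.0],[0.0,0.0,0.0],[0.01,0.0,-0.01]]
2 T [[0.0,0.0,0.57],[0.0,0.01,0.58]] 
  W [[0.0,0.0,0.0],[0.0,0.0,0.0]]
```

Request:
play_rows --translation '[[0.63, 0.09, 0.51], [0.63, 0.1, 0.51], [0.64, 0.09, 0.52], [0, 0, 0], [0, 0, 0], [0, 0, 0.57], [0, 0, 0.57], [0, 0, 0]]' --twist '[[0, 0, 0], [0, 0, 0], [0, 0, 0], [0, 0, 0], [0, 0, 0], [0, 0, 0], [0, 0, 0], [0, 0, 0]]' --gripper '[-0.2, -0.2, -0.2, -0.2, -0.2, -0.2, -0.2, -0.2]'

```text
time: 13.85
tool_pos: [0.5338, -0.192, 0.252]
ee_rot: [-3.137, 0.0, 1.25]
wrist_force: [-0.7, 0.4, -0.7]
width: 0.0376
finger_force: 0.0
```

Request:
play_rows --translation '[[0, 0, 0], [0, 0, 0], [0, 0, 0], [0, 0, 0], [0, 0, 0], [0, 0, 0]]' --twist '[[0, 0, 0], [0, 0, 0], [0, 0, 0], [0, 0, 0], [0, 0, 0], [0, 0, 0]]' --gripper '[-1, -1, -1, -1, -1, -1]'

```text
time: 14.45
tool_pos: [0.5353, -0.1916, 0.2556]
ee_rot: [3.139, 0.001, 1.251]
wrist_force: [-0.6, -1.0, 5.3]
width: 0.0154
finger_force: 30.0
```

Request:
play_rows --translation '[[0, 0, -0.2], [0, 0, -0.4], [0, 0, -0.5], [0, 0, -0.7], [0, 0, -0.7], [0, 0, -0.5], [0, 0, 0], [0, 0, 0]]' --twist '[[0, 0, 0], [0, 0, 0], [0, 0, 0], [0, 0, 0], [0, 0, 0], [0, 0, 0], [0, 0, 0], [0, 0, 0]]' --gripper '[-1, -1, -1, -1, -1, -1, -1, -1]'

```text
time: 15.25
tool_pos: [0.5348, -0.1912, 0.3733]
ee_rot: [-3.141, -0.0, 1.251]
wrist_force: [0.1, 0.9, -0.7]
width: 0.0149
finger_force: 29.9
```

Run:
```python
from h import *
o=st(); robot.snapshot("scene"); save(robot.snapshot("top"),"top2")
for c in("scene","top"):
  for n in ["filter","tray","place1","place2","place3","place4","place5"]: print(c,n,[(np.round(x["centre"],4).tolist(),round(x["score"],2)) for x in robot.spot_point(n,c)[:2]])
# tray corners from top0
im=cv2.imread("pics/top0.png"); cv2.imwrite("pics/trayc.png",cv2.resize(im[195:280,150:300],None,fx=5,fy=5,interpolation=cv2.INTER_CUBIC))
```

```text
t 15.25 tcp [ 0.5348 -0.1912  0.3733] rpy [-3.1410e+00 -1.0000e-04  1.2509e+00] F [ 0.1  0.9 -0.7] w 0.0149 ff 29.9 q [-0.44  0.14  1.38  0.    1.63 -0.12]
scene filter [([0.5317, -0.1928, 0.1259], 0.52)]
scene tray [([0.4665, 0.1983, 0.0034], 0.83)]
scene place1 [([0.4634, 0.2975, 0.0043], 0.96), ([0.4729, 0.1496, 0.0022], 0.89)]
scene place2 [([0.4634, 0.2975, 0.0043], 0.96), ([0.4729, 0.1496, 0.0022], 0.89)]
scene place3 [([0.4634, 0.2975, 0.0043], 0.96), ([0.4729, 0.1496, 0.0022], 0.89)]
scene place4 [([0.4634, 0.2975, 0.0043], 0.96), ([0.4729, 0.1496, 0.0022], 0.89)]
scene place5 [([0.4634, 0.2975, 0.0043], 0.96), ([0.4729, 0.1496, 0.0022], 0.89)]
top filter []
top tray [([0.4738, 0.2042, -0.0011], 0.63)]
top place1 [([0.4703, 0.1994, 0.0027], 0.81), ([0.4636, 0.3014, 0.003], 0.7)]
top place2 [([0.4703, 0.1994, 0.0027], 0.81), ([0.4636, 0.3014, 0.003], 0.7)]
top place3 [([0.4703, 0.1994, 0.0027], 0.81), ([0.4636, 0.3014, 0.003], 0.7)]
top place4 [([0.4703, 0.1994, 0.0027], 0.81), ([0.4636, 0.3014, 0.003], 0.7)]
top place5 [([0.4703, 0.1994, 0.0027], 0.81), ([0.4636, 0.3014, 0.003], 0.7)]
```

View pics/trayc.png

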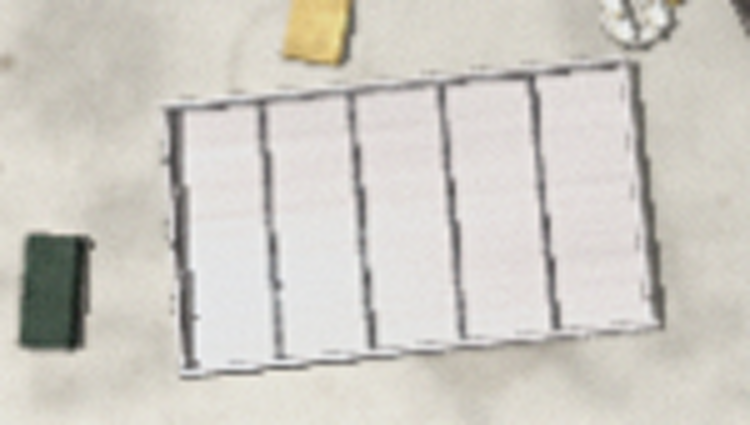

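Outer rim corners in the crop: (167,105), (633,64), (660,325), (183,375). Ridges run near (262,100)-(280,357), (350,93)-(373,348), (440,85)-(462,338) and (533,75)-(555,327).

```bash
cat >> h.py <<'E'
def trayfit(pairs,name,m):
    """pairs: [(u,v),(lx,ly,lz)] -> x,y,yaw by reprojection"""
    from scipy.optimize import least_squares
    uv=np.array([p[0] for p in pairs],float); L=np.array([p[1] for p in pairs],float)
    def res(s): return (proj(name,R.from_euler("z",s[2]).apply(L)+[s[0],s[1],0],m)-uv).ravel()
    r=least_squares(res,[.47,.2,.05]); print("tray",np.round(r.x[:2],4),"yaw",round(r.x[2],4),"rms",np.sqrt((r.fun**2).mean())); return r.x
def place(s,i): return R.from_euler("z",s[2]).apply([0,.1-.05*(i-1),0])[:2]+s[:2]
E
python3 - <<'E'
from h import *
f=lambda u,v:(150+u/5-.4,195+v/5-.4)
P=[(f(167,105),(.075,.129,.018)),(f(633,64),(.075,-.129,.018)),(f(660,325),(-.075,-.129,.018)),(f(183,375),(-.075,.129,.018))]
for y,a,b in [(.075,(264,103),(280,355)),(.025,(352,97),(372,346)),(-.025,(442,88),(461,336)),(-.075,(534,78),(554,326))]:
    P+=[(f(*a),(.071,y,.006)),(f(*b),(-.071,y,.006))]
s=trayfit(P,"top",cam("top"))
for i in range(1,6): print(i,np.round(place(s,i),4))
x,y=place(s,1)
plan([((.52,-.06,.40),1.25,None),((x-.02,y-.07,.40),1.65,None)])
E
```

```text
tray [0.473  0.2011] yaw 0.0844 rms 0.7585393521896887
1 [0.4646 0.3007]
2 [0.4688 0.2509]
3 [0.473  0.2011]
4 [0.4772 0.1513]
5 [0.4814 0.1014]
4 T [[0.75,-0.35,-0.16],[0.75,-0.35,-0.16],[0.75,-0.34,-0.17],[0.75,-0.35,-0.16]] 
  W [[0.0,0.0,0.0],[0.0,0.0,0.0],[0.0,0.0,0.0],[0.0,0.0,0.01]]
8 T [[0.79,-0.51,0.0],[0.81,-0.47,0.0],[0.83,-0.43,0.0],[0.86,-0.39,0.0],[0.87,-0.34,0.0],[0.89,-0.3,0.0],[0.9,-0.25,0.0],[0.92,-0.21,0.0]] 
  W [[0.0,0.0,-0.5],[0.0,0.0,-0.5],[0.0,0.0,-0.5],[0.0,0.0,-0.5],[0.0,0.0,-0.5],[0.0,0.0,-0.5],[0.0,0.0,-0.5],[0.0,0.0,-0.5]]
```

Request:
play_rows --translation '[[0.5, -0.25, -0.16], [0.8, -0.35, -0.16], [0.8, -0.35, -0.17], [0.8, -0.35, -0.16]]' --twist '[[0, 0, 0], [0, 0, 0], [0, 0, 0], [0, 0, 0]]' --gripper '[-1, -1, -1, -1]'

```text
time: 16.45
tool_pos: [0.5217, -0.0638, 0.4003]
ee_rot: [3.141, -0.0, 1.25]
wrist_force: [0.8, 0.5, -1.4]
width: 0.0153
finger_force: 29.9
```

Request:
play_rows --translation '[[0.79, -0.51, 0], [0.81, -0.47, 0], [0.83, -0.43, 0], [0.86, -0.39, 0], [0.6, -0.34, 0], [0, 0, 0], [0, 0, 0], [0, 0, 0]]' --twist '[[0, 0, -0.5], [0, 0, -0.5], [0, 0, -0.5], [0, 0, -0.5], [0, 0, -0.5], [0, 0, 0], [0, 0, 0], [0, 0, 0]]' --gripper '[-1, -1, -1, -1, -1, -1, -1, -1]'

```text
time: 17.25
tool_pos: [0.4737, 0.1053, 0.3999]
ee_rot: [3.141, 0.001, 1.499]
wrist_force: [0.8, -0.5, -0.8]
width: 0.015
finger_force: 29.9
```

Run:
```python
from h import *
st(); m=cam("wrist"); save(robot.snapshot("wrist"),"w7"); print(m[2].tolist(),m[3].tolist())
for n in ["filter","tray","place1","abrasive_block","pin_vice","brass_blank"]: print(n,[(np.round(x["centre"],4).tolist(),round(x["score"],2)) for x in robot.spot_point(n,"wrist")[:4]])
s=[.473,.2011,.0844]
L=[(.075,.129,.018),(.075,-.129,.018),(-.075,-.129,.018),(-.075,.129,.018)]+[(a*.071,y,.006) for y in(.075,.025,-.025,-.075) for a in(1,-1)]
print(proj("wrist",R.from_euler("z",s[2]).apply(L)+[s[0],s[1],0],m).round(1).tolist())
```

```text
t 17.25 tcp [0.4737 0.1053 0.3999] rpy [3.1412e+00 6.0000e-04 1.4994e+00] F [ 0.8 -0.5 -0.8] w 0.015 ff 29.9 q [ 0.1  -0.06  1.53 -0.    1.67  0.17]
[-2.896488409166302, 0.10346330029484915, 0.01177139424282262] [-0.46440999888010775, 0.11051290244992651, 0.41771825065672286]
filter [([0.4745, 0.1071, 0.1552], 0.87), ([0.4789, 0.1512, 0.0015], 0.63)]
tray [([0.4679, 0.1989, -0.0044], 0.77)]
place1 [([0.4654, 0.2531, 0.0043], 0.77), ([0.4811, 0.1, 0.0024], 0.73), ([0.4827, 0.1542, 0.0038], 0.65)]
abrasive_block [([0.4727, 0.1057, 0.1514], 0.15)]
pin_vice [([0.678, -0.0171, -0.001], 0.77)]
brass_blank [([0.5855, 0.2485, 0.0041], 0.76), ([0.4786, 0.0996, 0.003], 0.67)]
[[332.6, -60.2], [364.7, 208.2], [223.9, 229.6], [173.3, -32.5], [334.6, 4.2], [191.1, 28.5], [341.4, 56.8], [200.7, 80.0], [347.5, 107.8], [210.3, 129.8], [353.1, 156.5], [219.5, 177.3]]
```

View pics/w7.png

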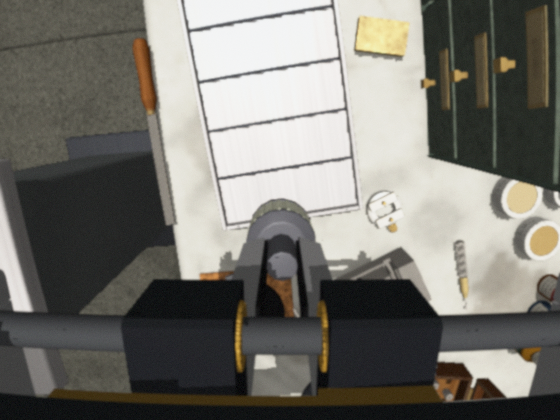

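The tray's ridges and corners sit about 1.5 px below the fit, so I'll shift the tray to (0.4723, 0.1998). The cartridge hangs upright.

Run:
```python
from h import *
s=[.4723,.1998,.0844]
x,y=place(s,1); print(x,y)
plan([((x,y,.36),1.5,5),((x,y,.258),1.5,4)])
```

```text
0.46387001662479976 0.29944404337587793
5 T [[0.96,-0.12,0.2],[0.96,-0.12,0.2],[0.97,-0.12,0.2],[0.96,-0.11,0.2],[0.97,-0.12,0.19]] 
  W [[0.0,0.0,0.0],[0.0,0.0,0.0],[0.0,0.0,0.0],[0.0,0.0,0.0],[0.0,0.0,0.0]]
4 T [[0.0,0.0,0.64],[0.0,0.0,0.64],[0.0,0.0,0.64],[0.0,0.0,0.63]] 
  W [[0.0,0.0,0.0],[0.0,0.0,0.0],[0.0,0.0,0.0],[0.0,0.0,0.0]]
```

Request:
play_rows --translation '[[0.96, -0.12, 0.2], [0.96, -0.12, 0.2], [0.97, -0.12, 0.2], [0.96, -0.11, 0.2], [0.97, -0.12, 0.2], [0, 0, 0], [0, 0, 0], [0, 0, 0]]' --twist '[[0, 0, 0], [0, 0, 0], [0, 0, 0], [0, 0, 0], [0, 0, 0], [0, 0, 0], [0, 0, 0], [0, 0, 0]]' --gripper '[-1, -1, -1, -1, -1, -1, -1, -1]'

```text
time: 18.4
tool_pos: [0.4636, 0.2992, 0.3601]
ee_rot: [3.141, 0.001, 1.5]
wrist_force: [0.2, 0.0, -0.8]
width: 0.0151
finger_force: 29.9
```

Request:
play_rows --translation '[[0, 0, 0.6], [0, 0, 0.6], [0, 0, 0.6], [0, 0, 0.6], [0, 0, 0], [0, 0, 0], [0, 0, 0]]' --twist '[[0, 0, 0], [0, 0, 0], [0, 0, 0], [0, 0, 0], [0, 0, 0], [0, 0, 0], [0, 0, 0]]' --gripper '[-1, -1, -1, -1, -1, -1, -1]'

```text
time: 19.1
tool_pos: [0.4641, 0.2997, 0.2661]
ee_rot: [3.138, -0.002, 1.5]
wrist_force: [0.0, -0.5, -1.1]
width: 0.0152
finger_force: 29.9
```

Down 14.5 mm, the last part slowly.

Request:
play_rows --translation '[[0, 0, 0.15], [0, 0, 0.1], [0, 0, 0.04], [0, 0, 0.03], [0, 0, 0.03], [0, 0, 0], [0, 0, 0]]' --twist '[[0, 0, 0], [0, 0, 0], [0, 0, 0], [0, 0, 0], [0, 0, 0], [0, 0, 0], [0, 0, 0]]' --gripper '[-1, -1, -1, -1, -1, -1, -1]'

```text
time: 19.8
tool_pos: [0.4632, 0.3002, 0.2517]
ee_rot: [3.141, -0.0, 1.501]
wrist_force: [-2.6, -0.5, 7.5]
width: 0.0152
finger_force: 30.0
```

Request:
play_rows --translation '[[0, 0, -0.03], [0, 0, 0], [0, 0, 0], [0, 0, -0.5], [0, 0, -1], [0, 0, -1], [0, 0, -1], [0, 0, 0]]' --twist '[[0, 0, 0], [0, 0, 0], [0, 0, 0], [0, 0, 0], [0, 0, 0], [0, 0, 0], [0, 0, 0], [0, 0, 0]]' --gripper '[0, 0, 0, 0, 0, 0, 0, 0]'

```text
time: 20.6
tool_pos: [0.4641, 0.3004, 0.3984]
ee_rot: [3.13, -0.007, 1.501]
wrist_force: [0.5, -0.3, 0.8]
width: 0.0469
finger_force: 0.0
```

Run:
```python
from h import *
st(); m=cam("wrist"); save(robot.snapshot("wrist"),"w8"); print(m[2].tolist(),m[3].tolist())
for n in ["filter","abrasive_block"]: print(n,[(np.round(x["centre"],4).tolist(),round(x["score"],2)) for x in robot.spot_point(n,"wrist")[:4]])
plan([((.48,.10,.40),1.0,None),((.42,-.15,.40),.5,None),((.36,-.27,.36),.3,None)])
```

```text
t 20.6 tcp [0.4641 0.3004 0.3984] rpy [ 3.13   -0.0069  1.5009] F [ 0.5 -0.3  0.8] w 0.0469 ff 0.0 q [ 0.47  0.09  1.38 -0.    1.66  0.54]
[-2.90357193672858, 0.10369628437074735, -0.004933283045346108] [-0.4457517810376013, 0.3031112318826371, 0.45635932992750555]
filter [([0.463, 0.3021, 0.0064], 0.64), ([0.5854, 0.2495, 0.0033], 0.25)]
abrasive_block [([0.4319, 0.393, -0.0019], 0.94)]
6 T [[-0.83,0.13,-0.04],[-0.81,0.2,-0.04],[-0.79,0.26,-0.04],[-0.77,0.33,-0.04],[-0.74,0.39,-0.04],[-0.7,0.45,-0.05]] 
  W [[0.0,0.0,0.83],[0.0,0.0,0.84],[0.0,0.0,0.83],[0.0,0.0,0.84],[0.0,0.01,0.83],[-0.01,0.0,0.84]]
7 T [[-0.87,0.3,0.0],[-0.84,0.36,0.0],[-0.82,0.42,0.0],[-0.78,0.48,0.0],[-0.75,0.54,0.0],[-0.71,0.59,0.0],[-0.66,0.63,0.01]] 
  W [[0.0,0.0,0.71],[0.0,0.0,0.71],[0.0,0.0,0.72],[0.0,0.0,0.71],[0.0,0.0,0.72],[0.0,0.0,0.71],[0.0,0.0,0.72]]
4 T [[-0.69,0.48,0.25],[-0.66,0.51,0.25],[-0.64,0.55,0.25],[-0.61,0.57,0.25]] 
  W [[0.0,0.0,0.5],[0.0,0.0,0.5],[0.0,0.0,0.5],[0.0,0.0,0.5]]
```

Request:
play_rows --translation '[[-0.83, 0.13, -0.04], [-0.81, 0.2, -0.04], [-0.79, 0.26, -0.04], [-0.77, 0.33, -0.04], [-0.74, 0.39, -0.04], [-0.7, 0.45, -0.05]]' --twist '[[0, 0, 0.83], [0, 0, 0.83], [0, 0, 0.83], [0, 0, 0.83], [0, 0, 0.83], [0, 0, 0.83]]' --gripper '[-0.3, -0.3, -0.3, -0.3, -0.3, -0.3]'

```text
time: 21.35
tool_pos: [0.4801, 0.0989, 0.3982]
ee_rot: [-3.138, 0.003, 1.0]
wrist_force: [1.0, -0.1, 0.4]
width: 0.0331
finger_force: 0.0
```

Request:
play_rows --translation '[[-0.87, 0.3, 0], [-0.84, 0.36, 0], [-0.82, 0.42, 0], [-0.78, 0.48, 0], [-0.75, 0.54, 0], [-0.71, 0.59, 0], [-0.66, 0.63, 0]]' --twist '[[0, 0, 0.71], [0, 0, 0.71], [0, 0, 0.71], [0, 0, 0.71], [0, 0, 0.71], [0, 0, 0.71], [0, 0, 0.71]]' --gripper '[-0.5, -0.5, -0.5, -0.5, -0.5, -0.5, -0.5]'

```text
time: 22.05
tool_pos: [0.4204, -0.1514, 0.3984]
ee_rot: [-3.138, 0.003, 0.503]
wrist_force: [0.5, 0.2, 0.3]
width: 0.0237
finger_force: 0.0
```

Request:
play_rows --translation '[[-0.69, 0.55, 0.25], [-0.66, 0.6, 0.25], [-0.64, 0.65, 0.25], [-0.61, 0.7, 0.25], [0, 0, 0], [0, 0, 0], [0, 0, 0]]' --twist '[[0, 0, 0.5], [0, 0, 0.5], [0, 0, 0.5], [0, 0, 0.5], [0, 0, 0], [0, 0, 0], [0, 0, 0]]' --gripper '[-0.5, -0.5, -0.5, -0.5, -0.5, -0.5, -0.5]'

```text
time: 22.75
tool_pos: [0.3684, -0.2839, 0.3602]
ee_rot: [-3.14, 0.0, 0.307]
wrist_force: [0.7, 0.3, 0.5]
width: 0.0237
finger_force: 0.0
```

Run:
```python
from h import *
st(); m=cam("wrist"); save(robot.snapshot("wrist"),"w9"); print(m[2].tolist(),m[3].tolist())
for n in ["tweezers"]: print(n,[(np.round(x["centre"],4).tolist(),round(x["score"],2)) for x in robot.spot_point(n,"wrist")[:4]],[(np.round(x["centre"],4).tolist(),round(x["score"],2)) for x in robot.recognise(n,"wrist")[:4]])
p=proj("wrist",[.398,-.308,.005],m)[0]; print(p)
```

```text
t 22.75 tcp [ 0.3684 -0.2839  0.3602] rpy [-3.1396e+00  4.0000e-04  3.0690e-01] F [0.7 0.3 0.5] w 0.0237 ff 0.0 q [-0.78 -0.09  1.64  0.    1.6   0.49]
[-2.3716929437243177, 1.7357191206313043, 0.21454529638630096] [-0.3812934493286258, 0.24233829340220048, 0.41058333685153897]
tweezers [([0.3946, -0.3094, -0.0005], 0.92)] [([0.3954, -0.3073, 0.0086], 0.63)]
[316.02473126 172.22625417]
```

View pics/w9.png

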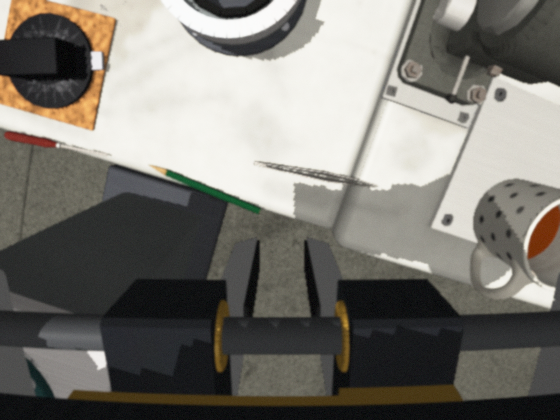

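The tweezers run from (255,162) to (375,186) in the picture.

Run:
```python
from h import *
m=cam("wrist"); a=ray("wrist",(255,162),.005,m);b=ray("wrist",(376,186),.005,m); d=b-a
print(a,b,(a+b)/2,np.linalg.norm(d),np.degrees(np.arctan2(d[1],d[0])))
im=cv2.imread("pics/w9.png"); cv2.imwrite("pics/w9c.png",cv2.resize(im[130:220,230:400],None,fx=4.5,fy=4.5,interpolation=cv2.INTER_CUBIC))
```

```text
[ 0.39045041 -0.25080033  0.005     ] [ 0.40376762 -0.36779897  0.005     ] [ 0.39710901 -0.30929965  0.005     ] 0.11775410940906712 -83.50633396039125
```

View pics/w9c.png

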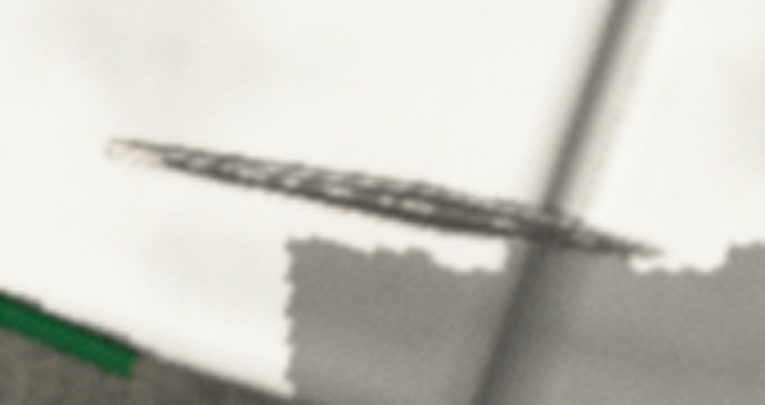

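Run:
```python
from h import *
plan([((.3968,-.3092,.27),1.684,15)])
```

```text
15 T [[0.03,0.05,0.15],[0.03,0.06,0.15],[0.02,0.06,0.15],[0.02,0.06,0.15],[0.01,0.06,0.15],[0.0,0.06,0.15],[0.0,0.06,0.15],[-0.01,0.06,0.15],[-0.01,0.06,0.15],[-0.02,0.06,0.16],[-0.03,0.06,0.15],[-0.03,0.06,0.16],[-0.04,0.05,0.15],[-0.04,0.05,0.16],[-0.04,0.05,0.15]] 
  W [[0.0,0.0,-0.92],[0.0,0.0,-0.92],[0.0,0.0,-0.92],[0.0,0.0,-0.92],[0.0,0.0,-0.92],[0.0,0.0,-0.92],[0.0,0.0,-0.92],[0.0,0.0,-0.92],[0.0,0.0,-0.91],[0.0,0.0,-0.92],[0.0,0.0,-0.91],[0.0,0.0,-0.92],[0.0,0.0,-0.91],[0.0,0.0,-0.92],[0.0,0.0,-0.91]]
```

Request:
play_rows --translation '[[0.03, 0.05, 0.15], [0.03, 0.06, 0.15], [0.02, 0.06, 0.15], [0.02, 0.06, 0.15], [0.01, 0.06, 0.15], [0, 0.06, 0.15], [0, 0.06, 0.15], [-0.01, 0.06, 0.15]]' --twist '[[0, 0, -0.92], [0, 0, -0.92], [0, 0, -0.92], [0, 0, -0.92], [0, 0, -0.92], [0, 0, -0.92], [0, 0, -0.92], [0, 0, -0.92]]' --gripper '[-0.45, -0.45, -0.45, -0.45, -0.45, -0.45, -0.45, -0.45]'

```text
time: 23.7
tool_pos: [0.3834, -0.2972, 0.3133]
ee_rot: [3.141, 0.0, 1.047]
wrist_force: [0.6, -0.4, 1.0]
width: 0.0265
finger_force: 0.0
```

Request:
play_rows --translation '[[-0.01, 0.06, 0.15], [-0.02, 0.06, 0.16], [-0.03, 0.06, 0.15], [-0.03, 0.06, 0.16], [-0.04, 0.05, 0.15], [-0.04, 0.05, 0.16], [-0.04, 0.05, 0.15], [0, 0, 0]]' --twist '[[0, 0, -0.92], [0, 0, -0.92], [0, 0, -0.92], [0, 0, -0.92], [0, 0, -0.92], [0, 0, -0.92], [0, 0, -0.92], [0, 0, 0]]' --gripper '[-0.45, -0.45, -0.45, -0.45, -0.45, -0.45, -0.45, -0.45]'

```text
time: 24.5
tool_pos: [0.3965, -0.3093, 0.2693]
ee_rot: [-3.141, -0.001, 1.687]
wrist_force: [-0.9, 0.0, -1.1]
width: 0.0258
finger_force: 0.0
```

Request:
play_rows --translation '[[0, 0, 0], [0, 0, 0.6], [0, 0, 0.5], [0, 0, 0.3], [0, 0, 0], [0, 0, 0]]' --twist '[[0, 0, 0], [0, 0, 0], [0, 0, 0], [0, 0, 0], [0, 0, 0], [0, 0, 0]]' --gripper '[-0.45, -0.45, -0.45, -0.45, -0.45, -0.45]'

```text
time: 25.1
tool_pos: [0.3963, -0.3102, 0.2145]
ee_rot: [3.141, 0.001, 1.686]
wrist_force: [-1.0, -0.4, -0.4]
width: 0.026
finger_force: 0.0
```

Request:
play_rows --translation '[[0, 0, 0.2], [0, 0, 0.08], [0, 0, 0.04], [0, 0, 0], [0, 0, 0]]' --twist '[[0, 0, 0], [0, 0, 0], [0, 0, 0], [0, 0, 0], [0, 0, 0]]' --gripper '[-0.45, -0.45, -0.45, -0.45, -0.45]'

```text
time: 25.6
tool_pos: [0.3961, -0.3102, 0.2012]
ee_rot: [3.141, 0.0, 1.686]
wrist_force: [-0.1, 0.6, -0.7]
width: 0.0259
finger_force: 0.0
```

Request:
play_rows --translation '[[0, 0, 0], [0, 0, 0], [0, 0, 0], [0, 0, 0], [0, 0, 0], [0, 0, -0.2], [0, 0, -0.5], [0, 0, -0.5]]' --twist '[[0, 0, 0], [0, 0, 0], [0, 0, 0], [0, 0, 0], [0, 0, 0], [0, 0, 0], [0, 0, 0], [0, 0, 0]]' --gripper '[-1, -1, -1, -1, -1, -1, -1, -1]'

```text
time: 26.4
tool_pos: [0.3959, -0.31, 0.2496]
ee_rot: [-3.141, -0.001, 1.686]
wrist_force: [-0.5, -0.1, 0.5]
width: 0.0083
finger_force: 30.0
```

Run:
```python
from h import *
st(); m=cam("wrist"); save(robot.snapshot("wrist"),"w10"); print(m[2].tolist(),m[3].tolist())
for n in ["tweezers"]: print(n,[(np.round(x["centre"],4).tolist(),round(x["score"],2)) for x in robot.spot_point(n,"wrist")[:4]],[(np.round(x["centre"],4).tolist(),round(x["score"],2)) for x in robot.recognise(n,"wrist")[:4]])
plan([((.42,-.15,.40),2.2,None),((.48,.05,.40),2.8,None),((.469,.25,.36),3.226,None)])
```

```text
t 26.4 tcp [ 0.3959 -0.31    0.2496] rpy [-3.1408e+00 -9.0000e-04  1.6858e+00] F [-0.5 -0.1  0.5] w 0.0083 ff 30.0 q [-0.78  0.07  1.71 -0.    1.37 -0.89]
[-2.895219815401497, -0.16677832547531016, -0.01941387991271989] [-0.3566855948488976, -0.3306126539801832, 0.1543414648765176]
tweezers [([0.3957, -0.3091, 0.0493], 0.83)] [([0.3921, -0.2996, 0.0592], 0.79), ([0.502, -0.2022, 0.0586], 0.74)]
6 T [[0.65,0.18,-0.62],[0.63,0.23,-0.62],[0.61,0.28,-0.62],[0.59,0.34,-0.62],[0.56,0.38,-0.63],[0.52,0.43,-0.62]] 
  W [[0.0,0.01,-0.86],[0.0,0.01,-0.86],[0.0,0.0,-0.86],[0.01,0.01,-0.85],[0.0,0.0,-0.86],[0.01,0.01,-0.85]]
7 T [[0.45,0.59,0.0],[0.4,0.63,0.0],[0.34,0.66,0.0],[0.29,0.69,0.0],[0.22,0.71,0.0],[0.16,0.73,0.0],[0.1,0.75,0.0]] 
  W [[0.0,0.0,-0.86],[0.0,0.0,-0.86],[0.0,0.0,-0.86],[0.0,0.0,-0.86],[0.0,0.0,-0.85],[0.0,0.0,-0.86],[0.0,0.0,-0.85]]
5 T [[0.39,0.92,0.2],[0.31,0.95,0.2],[0.22,0.98,0.2],[0.14,0.99,0.2],[0.06,1.0,0.2]] 
  W [[0.0,0.0,-0.85],[0.0,0.0,-0.85],[0.0,0.0,-0.85],[0.0,0.0,-0.86],[0.0,0.0,-0.85]]
```

Request:
play_rows --translation '[[0.65, 0.18, -0.62], [0.63, 0.23, -0.62], [0.61, 0.28, -0.62], [0.59, 0.34, -0.62], [0.56, 0.38, -0.62], [0.52, 0.43, -0.62]]' --twist '[[0, 0, -0.86], [0, 0, -0.86], [0, 0, -0.86], [0, 0, -0.86], [0, 0, -0.86], [0, 0, -0.86]]' --gripper '[-1, -1, -1, -1, -1, -1]'

```text
time: 27.15
tool_pos: [0.4195, -0.1488, 0.3975]
ee_rot: [-3.141, -0.002, 2.205]
wrist_force: [-0.2, -0.2, -0.3]
width: 0.0083
finger_force: 30.0
```

Request:
play_rows --translation '[[0.45, 0.59, 0], [0.4, 0.63, 0], [0.34, 0.66, 0], [0.29, 0.69, 0], [0.22, 0.71, 0], [0.16, 0.73, 0], [0.1, 0.75, 0]]' --twist '[[0, 0, -0.86], [0, 0, -0.86], [0, 0, -0.86], [0, 0, -0.86], [0, 0, -0.86], [0, 0, -0.86], [0, 0, -0.86]]' --gripper '[-1, -1, -1, -1, -1, -1, -1]'

```text
time: 27.85
tool_pos: [0.4797, 0.0517, 0.3964]
ee_rot: [-3.141, -0.002, 2.807]
wrist_force: [1.1, 0.3, -0.7]
width: 0.0085
finger_force: 30.0
```

Request:
play_rows --translation '[[0.39, 0.92, 0.2], [0.31, 0.95, 0.2], [0.22, 0.98, 0.2], [0.14, 0.99, 0.2], [0.06, 1.0, 0.2], [0, 0, 0], [0, 0, 0], [0, 0, 0]]' --twist '[[0, 0, -0.85], [0, 0, -0.85], [0, 0, -0.85], [0, 0, -0.85], [0, 0, -0.85], [0, 0, 0], [0, 0, 0], [0, 0, 0]]' --gripper '[-1, -1, -1, -1, -1, -1, -1, -1]'

```text
time: 28.65
tool_pos: [0.4677, 0.2495, 0.3573]
ee_rot: [-3.141, -0.001, -3.056]
wrist_force: [0.2, 0.2, -0.4]
width: 0.0084
finger_force: 30.0
```

Run:
```python
from h import *
st(); m=cam("wrist"); save(robot.snapshot("wrist"),"w11"); print(m[2].tolist(),m[3].tolist())
for n in ["tweezers","filter","tray","place1"]: print(n,[(np.round(x["centre"],4).tolist(),round(x["score"],2)) for x in robot.spot_point(n,"wrist")[:4]])
s=[.4723,.1998,.0844]; x,y=place(s,2); print(x,y)
plan([((x,y,.26),.0844+np.pi,4)])
```

```text
t 28.65 tcp [0.4677 0.2495 0.3573] rpy [-3.1406e+00 -8.0000e-04 -3.0556e+00] F [ 0.2  0.2 -0.4] w 0.0084 ff 30.0 q [ 0.38  0.06  1.5  -0.    1.59 -1.27]
[-2.0048063394782902, -2.185195435110438, -0.2654034348972302] [-0.20790993265209928, -0.4857083807919098, 0.2267740795005294]
tweezers [([0.4638, 0.252, 0.1557], 0.92)]
filter [([0.4631, 0.3016, 0.0071], 0.83)]
tray [([0.4702, 0.2003, -0.0023], 0.71)]
place1 [([0.4658, 0.2504, 0.0049], 0.85), ([0.4742, 0.2012, 0.0026], 0.81), ([0.4808, 0.1003, 0.0027], 0.76), ([0.4759, 0.1509, 0.0035], 0.56)]
0.4680850083123999 0.24962202168793898
4 T [[0.0,0.0,0.61],[0.0,0.0,0.62],[0.0,0.0,0.61],[0.0,0.01,0.62]] 
  W [[0.0,0.0,0.0],[0.0,0.0,0.0],[0.0,0.0,0.0],[0.0,0.01,0.01]]
```

Request:
play_rows --translation '[[-0.05, 0.01, 0.7], [0, 0, 0.7], [0, 0, 0.7], [0, 0, 0.7], [0, 0, 0.5], [0, 0, 0.2], [0, 0, 0], [0, 0, 0]]' --twist '[[0, 0, 0], [0, 0, 0], [0, 0, 0], [0, 0, 0], [0, 0, 0], [0, 0, 0], [0, 0, 0], [0, 0, 0]]' --gripper '[-1, -1, -1, -1, -1, -1, -1, -1]'

```text
time: 29.7
tool_pos: [0.4702, 0.2508, 0.2191]
ee_rot: [3.141, 0.002, -3.055]
wrist_force: [-0.7, 1.1, -0.4]
width: 0.0084
finger_force: 30.0
```

Request:
play_rows --translation '[[0, -0.01, 0.18], [0, 0, 0.1], [0, 0, 0.04], [0, 0, 0.03], [0, 0, 0], [0, 0, 0]]' --twist '[[0, 0, 0], [0, 0, 0], [0, 0, 0], [0, 0, 0], [0, 0, 0], [0, 0, 0]]' --gripper '[-1, -1, -1, -1, -1, -1]'

```text
time: 30.3
tool_pos: [0.4696, 0.2504, 0.2051]
ee_rot: [-3.141, 0.0, -3.054]
wrist_force: [-2.2, -1.4, 5.8]
width: 0.0088
finger_force: 30.1
```

Request:
play_rows --translation '[[0, 0, -0.02], [0, 0, 0], [0, 0, 0], [0, 0, -0.4], [0, 0, -0.9], [0, 0, -1], [0, 0, -1], [0, 0, -0.9]]' --twist '[[0, 0, 0], [0, 0, 0], [0, 0, 0], [0, 0, 0], [0, 0, 0], [0, 0, 0], [0, 0, 0], [0, 0, 0]]' --gripper '[-0.58, -0.58, -0.58, -0.58, -0.58, -0.58, -0.58, -0.58]'

```text
time: 31.1
tool_pos: [0.4695, 0.2504, 0.3745]
ee_rot: [3.141, 0.001, -3.054]
wrist_force: [0.8, -0.1, -0.6]
width: 0.0198
finger_force: 0.0
```

Run:
```python
from h import *
st(); m=cam("wrist"); save(robot.snapshot("wrist"),"w12"); 
for n in ["tweezers","filter","place1"]: print(n,[(np.round(x["centre"],4).tolist(),round(x["score"],2)) for x in robot.spot_point(n,"wrist")[:4]])
im=robot.snapshot("top"); save(im,"top3")
for n in ["tweezers","filter","pin_vice","loupe"]: print(n,[(np.round(x["centre"],4).tolist(),round(x["score"],2)) for x in robot.spot_point(n,"top")[:4]])
plan([((.50,.05,.40),2.6,None),((.665,-.08,.36),1.80,8)])
```

```text
t 31.1 tcp [0.4695 0.2504 0.3745] rpy [ 3.1413e+00  9.0000e-04 -3.0544e+00] F [ 0.8 -0.1 -0.6] w 0.0198 ff 0.0 q [ 0.38  0.05  1.46 -0.    1.62 -1.27]
tweezers [([0.4646, 0.2539, 0.0033], 0.86)]
filter [([0.4667, 0.3008, 0.005], 0.59)]
place1 [([0.48, 0.1018, 0.0005], 0.93), ([0.4757, 0.1535, 0.0047], 0.82), ([0.4719, 0.2012, 0.0065], 0.76), ([0.467, 0.2501, 0.006], 0.57)]
tweezers [([0.4275, -0.042, -0.0025], 0.45)]
filter [([0.461, 0.2996, 0.0042], 0.73), ([0.531, -0.1906, 0.0571], 0.46)]
pin_vice [([0.4698, 0.2465, 0.0036], 0.69), ([0.6746, -0.0154, -0.0029], 0.44)]
loupe [([0.5315, -0.1918, 0.0582], 0.59)]
7 T [[-0.05,-0.72,-0.1],[-0.11,-0.72,-0.11],[-0.17,-0.7,-0.1],[-0.24,-0.68,-0.11],[-0.3,-0.66,-0.11],[-0.35,-0.63,-0.1],[-0.41,-0.6,-0.11]] 
  W [[0.0,0.0,0.9],[0.0,-0.01,0.9],[0.0,0.0,0.9],[-0.01,0.0,0.9],[-0.01,-0.01,0.9],[0.0,-0.01,0.89],[0.0,0.0,0.9]]
8 T [[-0.65,-0.08,0.13],[-0.66,-0.02,0.12],[-0.65,0.05,0.13],[-0.65,0.11,0.12],[-0.63,0.18,0.13],[-0.61,0.24,0.12],[-0.59,0.3,0.13],[-0.55,0.36,0.12]] 
  W [[0.0,0.0,1.0],[0.0,0.0,1.0],[0.0,0.0,1.0],[0.0,0.0,1.0],[0.0,0.0,1.0],[0.0,0.0,1.0],[0.0,0.0,1.0],[0.0,0.0,1.0]]
```

Request:
play_rows --translation '[[-0.05, -0.72, -0.1], [-0.11, -0.72, -0.11], [-0.17, -0.7, -0.1], [-0.24, -0.68, -0.11], [-0.3, -0.66, -0.11], [-0.35, -0.63, -0.1], [-0.41, -0.6, -0.11]]' --twist '[[0, 0, 0.85], [0, 0, 0.85], [0, 0, 0.85], [0, 0, 0.85], [0, 0, 0.85], [0, 0, 0.85], [0, 0, 0.85]]' --gripper '[-0.45, -0.45, -0.45, -0.45, -0.45, -0.45, -0.45]'

```text
time: 32.25
tool_pos: [0.5029, 0.0494, 0.4011]
ee_rot: [-3.14, -0.002, 2.63]
wrist_force: [0.8, -0.3, 0.1]
width: 0.0257
finger_force: 0.0
```

Request:
play_rows --translation '[[-0.65, -0.08, 0.13], [-0.66, -0.02, 0.12], [-0.65, 0.05, 0.13], [-0.65, 0.11, 0.12], [-0.63, 0.18, 0.13], [-0.61, 0.24, 0.12], [-0.59, 0.3, 0.13], [-0.55, 0.36, 0.12]]' --twist '[[0, 0, 1], [0, 0, 1], [0, 0, 1], [0, 0, 1], [0, 0, 1], [0, 0, 1], [0, 0, 1], [0, 0, 1]]' --gripper '[-0.45, -0.45, -0.45, -0.45, -0.45, -0.45, -0.45, -0.45]'

```text
time: 33.05
tool_pos: [0.6732, -0.0746, 0.3602]
ee_rot: [-3.139, -0.001, 1.83]
wrist_force: [-0.2, -0.6, -0.4]
width: 0.0257
finger_force: 0.0
```

Request:
play_rows --translation '[[0, 0, 0], [0, 0, 0], [0, 0, 0]]' --twist '[[0, 0, 0], [0, 0, 0], [0, 0, 0]]' --gripper '[-0.45, -0.45, -0.45]'

```text
time: 33.35
tool_pos: [0.6719, -0.0732, 0.3621]
ee_rot: [-3.141, -0.001, 1.835]
wrist_force: [1.0, 0.1, 0.8]
width: 0.0261
finger_force: 0.0
```

```bash
cat >> h.py <<'E'
def darkaxis(f,name,m,c,rad,z,save_as=None):
    """fit of an object on a light ground near pixel c: local difference mask -> main axis in world at height z"""
    im=cv2.imread(f); h,w=im.shape[:2]; x0,y0=max(0,int(c[0]-rad)),max(0,int(c[1]-rad)); q=im[y0:int(c[1]+rad),x0:int(c[0]+rad)].astype(float)
    bg=np.median(q.reshape(-1,3),0); k=(np.abs(q-bg).max(2)>45).astype(np.uint8)
    k=cv2.morphologyEx(k,cv2.MORPH_CLOSE,np.ones((3,3)))
    n,l,s,ce=cv2.connectedComponentsWithStats(k)
    for i in range(1,n):
        if s[i,4]>40:
            v,u=np.nonzero(l==i); P=np.array([ray(name,(a+x0,b+y0),z,m)[:2] for a,b in zip(u,v)])
            r=cv2.minAreaRect((P*1000).astype(np.float32)); b=cv2.boxPoints(r)/1000; e=[b[1]-b[0],b[2]-b[1]]; d=max(e,key=np.linalg.norm)
            print("blob px",np.round([u.mean()+x0,v.mean()+y0]),"n",s[i,4],"rect c",np.round(np.array(r[0])/1000,4),"size",np.round(np.array(r[1])/1000,4),"ang",round(np.degrees(np.arctan2(d[1],d[0])),1),"touch",s[i,0]==0 or s[i,1]==0)
E
python3 - <<'E'
from h import *
st(); m=cam("wrist"); save(robot.snapshot("wrist"),"w13"); print(m[2].tolist(),m[3].tolist())
for n in ["pin_vice","loupe"]: print(n,[(np.round(x["centre"],4).tolist(),round(x["score"],2)) for x in robot.spot_point(n,"wrist")[:4]],[(np.round(x["centre"],4).tolist(),round(x["score"],2)) for x in robot.recognise(n,"wrist")[:4]])
p=proj("wrist",[.676,-.013,.005],m)[0]; print(p)
darkaxis("pics/w13.png","wrist",m,p,75,.005)
E
```

```text
t 33.35 tcp [ 0.6719 -0.0732  0.3621] rpy [-3.1408e+00 -6.0000e-04  1.8352e+00] F [1.  0.1 0.8] w 0.0261 ff 0.0 q [-0.19  0.38  1.1   0.    1.66 -0.46]
[-2.875743581656234, -0.3826507797324383, -0.0458377089199996] [-0.6283614731669434, -0.2536871564724159, 0.2892480020107531]
pin_vice [([0.6791, -0.0161, 0.0021], 0.94)] [([0.675, -0.0055, 0.01], 0.71)]
loupe [] [([0.5924, 0.066, 0.0168], 0.69)]
[303.84465426 134.35502908]
blob px [369.  70.] n 308 rect c [0.7171 0.0561] size [0.0154 0.0231] ang -72.2 touch True
blob px [240.  96.] n 389 rect c [0.6105 0.0049] size [0.006  0.0559] ang -66.4 touch False
blob px [304. 128.] n 706 rect c [ 0.6752 -0.0095] size [0.0104 0.078 ] ang -79.1 touch False
blob px [376. 124.] n 43 rect c [0.7379 0.0139] size [0.0019 0.0201] ang -71.8 touch False
blob px [349. 160.] n 1807 rect c [ 0.7272 -0.0255] size [0.0537 0.045 ] ang 59.2 touch False
```

The pin vice is clear at about (0.677, -0.0155), along -79°. The only "loupe" hit is the movement holder, so the loupe is absent.

Run:
```python
from h import *
plan([((.677,-.0155,.26),1.761,4),((.677,-.0155,.2145),1.761,3)])
```

```text
4 T [[0.34,0.12,0.64],[0.34,0.12,0.65],[0.35,0.11,0.64],[0.35,0.11,0.65]] 
  W [[0.0,0.0,0.18],[0.0,0.0,0.19],[0.0,0.0,0.18],[0.01,0.0,0.19]]
3 T [[0.0,0.0,0.38],[0.0,0.0,0.38],[0.0,0.0,0.37]] 
  W [[0.0,0.0,0.0],[0.0,0.0,0.0],[0.0,0.0,0.0]]
```

Request:
play_rows --translation '[[0.34, 0.12, 0.64], [0.34, 0.12, 0.65], [0.35, 0.11, 0.64], [0.35, 0.11, 0.65], [0, 0, 0], [0, 0, 0]]' --twist '[[0, 0, 0.18], [0, 0, 0.18], [0, 0, 0.19], [0, 0, 0.19], [0, 0, 0], [0, 0, 0]]' --gripper '[-0.45, -0.45, -0.45, -0.45, -0.45, -0.45]'

```text
time: 34.2
tool_pos: [0.6773, -0.0157, 0.2593]
ee_rot: [-3.141, 0.0, 1.761]
wrist_force: [0.6, -0.1, 0.5]
width: 0.0257
finger_force: 0.0
```

Request:
play_rows --translation '[[0, 0, 0.38], [0, 0, 0.38], [0, 0, 0.2], [0, 0, 0], [0, 0, 0], [0, 0, 0]]' --twist '[[0, 0, 0], [0, 0, 0], [0, 0, 0], [0, 0, 0], [0, 0, 0], [0, 0, 0]]' --gripper '[-0.45, -0.45, -0.45, -0.45, -0.45, -0.45]'

```text
time: 34.8
tool_pos: [0.6777, -0.016, 0.2214]
ee_rot: [3.14, 0.0, 1.76]
wrist_force: [0.7, -0.6, 0.1]
width: 0.026
finger_force: 0.0
```

Down 20 mm (0.5 units) to 0.2015.

Request:
play_rows --translation '[[0, 0, 0.3], [0, 0, 0.12], [0, 0, 0.08], [0, 0, 0], [0, 0, 0]]' --twist '[[0, 0, 0], [0, 0, 0], [0, 0, 0], [0, 0, 0], [0, 0, 0]]' --gripper '[-0.45, -0.45, -0.45, -0.45, -0.45]'

```text
time: 35.3
tool_pos: [0.6774, -0.0159, 0.2005]
ee_rot: [-3.142, 0.0, 1.76]
wrist_force: [-0.4, -0.1, -0.6]
width: 0.0261
finger_force: 0.0
```

Request:
play_rows --translation '[[0, 0, 0], [0, 0, 0], [0, 0, 0], [0, 0, 0], [0, 0, 0], [0, 0, -0.2], [0, 0, -0.5], [0, 0, -0.5]]' --twist '[[0, 0, 0], [0, 0, 0], [0, 0, 0], [0, 0, 0], [0, 0, 0], [0, 0, 0], [0, 0, 0], [0, 0, 0]]' --gripper '[-1, -1, -1, -1, -1, -1, -1, -1]'

```text
time: 36.1
tool_pos: [0.6772, -0.0158, 0.2489]
ee_rot: [-3.14, -0.0, 1.76]
wrist_force: [0.4, 0.6, -0.5]
width: 0.0086
finger_force: 30.0
```

Run:
```python
from h import *
st(); m=cam("wrist"); save(robot.snapshot("wrist"),"w14")
for n in ["pin_vice"]: print(n,[(np.round(x["centre"],4).tolist(),round(x["score"],2)) for x in robot.spot_point(n,"wrist")[:4]],[(np.round(x["centre"],4).tolist(),round(x["score"],2)) for x in robot.recognise(n,"wrist")[:4]])
s=[.4723,.2005,.0844]; x,y=place(s,3)
plan([((.60,-.01,.40),1.95,4),((.50,.08,.40),2.5,6),((x,y,.36),.0844+np.pi,8)])
```

```text
t 36.1 tcp [ 0.6772 -0.0158  0.2489] rpy [-3.1402e+00 -3.0000e-04  1.7599e+00] F [ 0.4  0.6 -0.5] w 0.0086 ff 30.0 q [-0.11  0.44  1.25 -0.    1.45 -0.3 ]
pin_vice [([0.6772, -0.0138, 0.0476], 0.58)] [([0.6768, -0.0003, 0.0607], 0.74)]
4 T [[0.13,-0.47,-0.93],[0.15,-0.46,-0.93],[0.17,-0.46,-0.93],[0.19,-0.44,-0.94]] 
  W [[0.01,0.0,-0.48],[0.01,0.01,-0.47],[0.01,0.0,-0.48],[0.01,0.01,-0.47]]
6 T [[0.5,-0.25,0.0],[0.52,-0.2,0.0],[0.54,-0.15,0.0],[0.55,-0.1,0.0],[0.56,-0.05,0.0],[0.57,-0.01,0.0]] 
  W [[0.0,0.0,-0.92],[0.0,0.0,-0.92],[0.0,0.0,-0.92],[0.0,0.0,-0.91],[0.0,0.0,-0.92],[0.0,0.0,-0.91]]
8 T [[0.29,0.25,0.13],[0.27,0.28,0.12],[0.25,0.3,0.13],[0.22,0.32,0.12],[0.18,0.34,0.13],[0.16,0.35,0.12],[0.12,0.37,0.13],[0.09,0.37,0.12]] 
  W [[0.0,0.0,-0.91],[0.0,0.0,-0.91],[0.0,0.0,-0.91],[0.0,0.0,-0.91],[0.0,0.0,-0.91],[0.0,0.0,-0.9],[0.0,0.0,-0.91],[0.0,0.0,-0.9]]
```

Request:
play_rows --translation '[[0.13, -0.47, -0.93], [0.15, -0.46, -0.93], [0.17, -0.46, -0.93], [0.19, -0.44, -0.93]]' --twist '[[0, 0, -0.48], [0, 0, -0.47], [0, 0, -0.48], [0, 0, -0.47]]' --gripper '[-1, -1, -1, -1]'

```text
time: 36.65
tool_pos: [0.5991, -0.0099, 0.3971]
ee_rot: [-3.139, -0.001, 1.952]
wrist_force: [-0.1, 0.1, 0.3]
width: 0.0081
finger_force: 30.0
```

Request:
play_rows --translation '[[0.5, -0.25, 0], [0.52, -0.2, 0], [0.54, -0.15, 0], [0.55, -0.1, 0], [0.56, -0.05, 0], [0.57, -0.01, 0]]' --twist '[[0, 0, -0.92], [0, 0, -0.92], [0, 0, -0.92], [0, 0, -0.92], [0, 0, -0.92], [0, 0, -0.92]]' --gripper '[-1, -1, -1, -1, -1, -1]'

```text
time: 37.25
tool_pos: [0.4988, 0.0804, 0.3959]
ee_rot: [-3.14, -0.002, 2.505]
wrist_force: [-0.2, 0.7, -0.1]
width: 0.0083
finger_force: 30.0
```

Request:
play_rows --translation '[[0.29, 0.25, 0.13], [0.27, 0.28, 0.12], [0.25, 0.3, 0.13], [0.22, 0.32, 0.12], [0.18, 0.34, 0.13], [0.16, 0.35, 0.12], [0.12, 0.37, 0.13], [0.09, 0.37, 0.12]]' --twist '[[0, 0, -0.91], [0, 0, -0.91], [0, 0, -0.91], [0, 0, -0.91], [0, 0, -0.91], [0, 0, -0.9], [0, 0, -0.91], [0, 0, -0.9]]' --gripper '[-1, -1, -1, -1, -1, -1, -1, -1]'

```text
time: 38.05
tool_pos: [0.4713, 0.2009, 0.3557]
ee_rot: [-3.141, -0.002, -3.052]
wrist_force: [1.3, -0.9, 0.3]
width: 0.0084
finger_force: 30.0
```

Request:
play_rows --translation '[[0, 0, 0], [0, 0, 0], [0, 0, 0]]' --twist '[[0, 0, 0], [0, 0, 0], [0, 0, 0]]' --gripper '[-1, -1, -1]'

```text
time: 38.35
tool_pos: [0.4719, 0.1998, 0.3573]
ee_rot: [-3.141, -0.0, -3.057]
wrist_force: [-0.3, 0.0, -0.4]
width: 0.0085
finger_force: 30.0
```

Run:
```python
from h import *
st(); m=cam("wrist"); save(robot.snapshot("wrist"),"w15"); print(m[2].tolist(),m[3].tolist())
for n in ["pin_vice","tweezers","filter","tray","place1"]: print(n,[(np.round(x["centre"],4).tolist(),round(x["score"],2)) for x in robot.spot_point(n,"wrist")[:4]])
s=[.4723,.2005,.0844]; x,y=place(s,3); print(x,y)
plan([((x,y,.22),.0844+np.pi,6)])
```

```text
t 38.35 tcp [0.4719 0.1998 0.3573] rpy [-3.1410e+00 -2.0000e-04 -3.0572e+00] F [-0.3  0.  -0.4] w 0.0085 ff 30.0 q [ 0.29  0.02  1.54 -0.    1.59 -1.37]
[-2.0063321936840515, -2.183302565761196, -0.26624987566955705] [-0.15890739133767287, -0.48549456569362004, 0.22638140932100226]
pin_vice [([0.4699, 0.1976, 0.1582], 0.82)]
tweezers [([0.4638, 0.2502, 0.0039], 0.58), ([0.4743, 0.1956, 0.1567], 0.19)]
filter [([0.4653, 0.3007, 0.005], 0.96)]
tray [([0.4715, 0.1979, -0.0043], 0.97), ([0.4711, 0.1986, 0.1574], 0.7)]
place1 [([0.4745, 0.1991, 0.0021], 0.96), ([0.481, 0.1002, 0.0023], 0.89), ([0.4761, 0.1543, 0.0034], 0.66), ([0.4657, 0.2517, 0.0054], 0.58)]
0.4723 0.2005
6 T [[0.0,0.0,0.57],[0.0,0.0,0.57],[0.0,0.0,0.58],[0.0,0.0,0.57],[0.0,0.01,0.58],[-0.01,0.0,0.57]] 
  W [[0.0,0.0,0.0],[0.0,0.0,0.0],[0.0,0.0,0.0],[0.0,0.0,0.0],[0.0,0.0,0.0],[0.0,0.0,0.01]]
```

Request:
play_rows --translation '[[0, 0.01, 0.7], [0, 0, 0.7], [0, 0, 0.7], [0, 0, 0.7], [0, 0, 0.5], [0, 0, 0.15], [0, 0, 0], [0, 0, 0]]' --twist '[[0, 0, 0], [0, 0, 0], [0, 0, 0], [0, 0, 0], [0, 0, 0], [0, 0, 0], [0, 0, 0], [0, 0, 0]]' --gripper '[-1, -1, -1, -1, -1, -1, -1, -1]'

```text
time: 39.45
tool_pos: [0.4723, 0.2008, 0.2207]
ee_rot: [3.141, 0.002, -3.056]
wrist_force: [0.4, -0.4, -0.7]
width: 0.0085
finger_force: 30.0
```

Request:
play_rows --translation '[[0, 0, 0.2], [0, 0, 0.1], [0, 0, 0.05], [0, 0, 0.03], [0, 0, 0.03], [0, 0, 0], [0, 0, 0]]' --twist '[[0, 0, 0], [0, 0, 0], [0, 0, 0], [0, 0, 0], [0, 0, 0], [0, 0, 0], [0, 0, 0]]' --gripper '[-1, -1, -1, -1, -1, -1, -1]'

```text
time: 40.15
tool_pos: [0.4718, 0.2007, 0.2044]
ee_rot: [-3.141, 0.0, -3.055]
wrist_force: [-2.7, -1.4, 6.0]
width: 0.0085
finger_force: 30.0
```

Request:
play_rows --translation '[[0, 0, -0.02], [0, 0, 0], [0, 0, 0], [0, 0, -0.4], [0, 0, -0.9], [0, 0, -1], [0, 0, -1], [0, 0, -0.9]]' --twist '[[0, 0, 0], [0, 0, 0], [0, 0, 0], [0, 0, 0], [0, 0, 0], [0, 0, 0], [0, 0, 0], [0, 0, 0]]' --gripper '[-0.58, -0.58, -0.58, -0.58, -0.58, -0.58, -0.58, -0.58]'

```text
time: 40.95
tool_pos: [0.4717, 0.2007, 0.3737]
ee_rot: [3.141, 0.001, -3.055]
wrist_force: [0.7, -0.2, -0.5]
width: 0.0199
finger_force: 0.0
```

Run:
```python
from h import *
st(); robot.snapshot("wrist")
for n in ["pin_vice","tweezers","filter"]: print(n,[(np.round(x["centre"],4).tolist(),round(x["score"],2)) for x in robot.spot_point(n,"wrist")[:4]])
robot.snapshot("top")
for n in ["abrasive_block"]: print(n,[(np.round(x["centre"],4).tolist(),round(x["score"],2)) for x in robot.spot_point(n,"top")[:4]])
# block view: TCP behind in y, camera toward +y
plan([((.44,.30,.36),1.9,None)])
```

```text
t 40.95 tcp [0.4717 0.2007 0.3737] rpy [ 3.1415e+00  1.0000e-03 -3.0554e+00] F [ 0.7 -0.2 -0.5] w 0.0199 ff 0.0 q [ 0.29  0.01  1.51 -0.    1.62 -1.37]
pin_vice [([0.4729, 0.1996, 0.0032], 0.95)]
tweezers [([0.468, 0.2521, 0.0032], 0.97)]
filter [([0.4617, 0.3003, 0.0065], 0.87)]
abrasive_block [([0.4276, 0.3946, 0.0026], 0.69), ([0.4667, 0.2462, 0.0058], 0.59)]
14 T [[0.04,0.18,0.02],[0.06,0.18,0.02],[0.07,0.17,0.02],[0.09,0.16,0.02],[0.11,0.15,0.02],[0.12,0.14,0.02],[0.13,0.13,0.02],[0.14,0.12,0.02],[0.16,0.1,0.01],[0.16,0.09,0.02],[0.17,0.07,0.01],[0.18,0.06,0.02],[0.19,0.04,0.01],[0.18,0.03,0.02]] 
  W [[0.0,0.0,0.95],[0.0,0.0,0.95],[0.0,0.0,0.95],[0.0,0.0,0.95],[0.0,0.0,0.95],[0.0,0.0,0.95],[0.0,0.0,0.95],[0.0,0.0,0.95],[-0.01,0.0,0.95],[0.0,0.0,0.95],[-0.01,0.0,0.94],[0.0,0.0,0.95],[-0.01,-0.01,0.94],[0.0,0.0,0.95]]
```

Run:
```python
from h import *
plan([((.485,.385,.36),3.228,5)])
```

```text
5 T [[-0.15,0.91,0.05],[-0.15,0.91,0.05],[-0.14,0.91,0.05],[-0.15,0.92,0.05],[-0.14,0.91,0.04]] 
  W [[0.0,-0.01,0.0],[0.0,-0.01,0.0],[0.0,0.0,0.0],[0.0,-0.01,0.0],[-0.01,0.0,0.0]]
```

Request:
play_rows --translation '[[-0.15, 0.91, 0.05], [-0.15, 0.91, 0.05], [-0.14, 0.91, 0.05], [-0.15, 0.91, 0.05], [-0.14, 0.91, 0.05], [0, 0, 0], [0, 0, 0], [0, 0, 0]]' --twist '[[0, 0, 0], [0, 0, 0], [0, 0, 0], [0, 0, 0], [0, 0, 0], [0, 0, 0], [0, 0, 0], [0, 0, 0]]' --gripper '[0.1, 0.1, 0.1, 0.1, 0.1, 0.1, 0.1, 0.1]'

```text
time: 42.05
tool_pos: [0.4852, 0.3837, 0.3605]
ee_rot: [-3.14, -0.002, -3.056]
wrist_force: [-0.2, -0.3, 0.1]
width: 0.0519
finger_force: 0.0
```

Run:
```python
from h import *
st(); m=cam("wrist"); save(robot.snapshot("wrist"),"w16"); print(m[2].tolist(),m[3].tolist())
for n in ["abrasive_block"]: print(n,[(np.round(x["centre"],4).tolist(),round(x["score"],2)) for x in robot.spot_point(n,"wrist")[:4]],[(np.round(x["centre"],4).tolist(),round(x["score"],2)) for x in robot.recognise(n,"wrist")[:4]])
p=proj("wrist",[.43,.394,.016],m)[0]; print(p)
darkaxis("pics/w16.png","wrist",m,p,75,.016)
```

```text
t 42.05 tcp [0.4852 0.3837 0.3605] rpy [-3.1398e+00 -2.0000e-03 -3.0562e+00] F [-0.2 -0.3  0.1] w 0.0519 ff 0.0 q [ 0.58  0.25  1.27 -0.    1.62 -1.08]
[-2.0054634084838208, -2.185077261824392, -0.2631308195137374] [-0.34003688225250067, -0.5141675800907849, 0.22410435555980826]
abrasive_block [([0.4293, 0.3941, -0.0043], 0.56)] [([0.4302, 0.3948, 0.0097], 0.73)]
[299.12030276 139.7031428 ]
blob px [244. 181.] n 2644 rect c [0.444  0.3477] size [0.1169 0.0409] ang 3.0 touch True
blob px [297. 140.] n 2717 rect c [0.4309 0.3919] size [0.0362 0.0619] ang -2.2 touch False
```

Run:
```python
from h import *
plan([((.4305,.3938,.25),3.105,4),((.4305,.3938,.215),3.105,2)])
```

```text
4 T [[0.34,0.09,0.7],[0.34,0.09,0.7],[0.34,0.07,0.7],[0.34,0.07,0.7]] 
  W [[0.0,0.0,0.3],[0.0,0.0,0.3],[0.0,0.0,0.31],[0.0,0.0,0.3]]
2 T [[0.0,0.0,0.44],[0.0,0.0,0.43]] 
  W [[0.0,0.0,0.0],[0.0,0.0,0.0]]
```

Request:
play_rows --translation '[[0.34, 0.09, 0.7], [0.34, 0.09, 0.7], [0.34, 0.07, 0.7], [0.34, 0.07, 0.7], [0, 0, 0], [0, 0, 0.4], [0, 0, 0.4], [0, 0, 0]]' --twist '[[0, 0, 0.3], [0, 0, 0.3], [0, 0, 0.31], [0, 0, 0.3], [0, 0, 0], [0, 0, 0], [0, 0, 0], [0, 0, 0]]' --gripper '[0.1, 0.1, 0.1, 0.1, 0.1, 0.1, 0.1, 0.1]'

```text
time: 43.0
tool_pos: [0.4308, 0.3943, 0.2175]
ee_rot: [-3.14, -0.001, 3.106]
wrist_force: [-0.4, -0.8, -0.7]
width: 0.0517
finger_force: 0.0
```

Run:
```python
from h import *
robot.snapshot("wrist");robot.snapshot("wrist");st();robot.snapshot("wrist"); 
for n in ["abrasive_block"]: print(n,[(np.round(x["centre"],4).tolist(),round(x["score"],2)) for x in robot.spot_point(n,"wrist")[:4]])
st()
```

```text
t 43.1 tcp [0.4312 0.3949 0.2194] rpy [3.1406e+00 1.8000e-03 3.1063e+00] F [-0.4 -0.1 -0.4] w 0.0514 ff 0.0 q [ 0.64  0.27  1.54 -0.    1.33 -0.89]
abrasive_block [([0.4306, 0.3954, -0.0019], 0.79)]
t 43.2 tcp [0.4312 0.3952 0.2199] rpy [3.1397e+00 2.7000e-03 3.1064e+00] F [-0.2  0.5 -0.7] w 0.0517 ff 0.0 q [ 0.65  0.27  1.54 -0.    1.33 -0.89]
```

Down 16.5 mm to 0.2035, grip and lift.

Request:
play_rows --translation '[[0, 0, 0.2], [0, 0, 0.14], [0, 0, 0.08], [0, 0, 0], [0, 0, 0]]' --twist '[[0, 0, 0], [0, 0, 0], [0, 0, 0], [0, 0, 0], [0, 0, 0]]' --gripper '[0, 0, 0, 0, 0]'

```text
time: 43.7
tool_pos: [0.4302, 0.3951, 0.2008]
ee_rot: [-3.141, -0.0, 3.107]
wrist_force: [-0.9, -0.1, 0.1]
width: 0.0469
finger_force: 0.0
```

Request:
play_rows --translation '[[0, 0, 0], [0, 0, 0], [0, 0, 0], [0, 0, 0], [0, 0, 0], [0, 0, -0.3], [0, 0, -0.7], [0, 0, -0.7]]' --twist '[[0, 0, 0], [0, 0, 0], [0, 0, 0], [0, 0, 0], [0, 0, 0], [0, 0, 0], [0, 0, 0], [0, 0, 0]]' --gripper '[-1, -1, -1, -1, -1, -1, -1, -1]'

```text
time: 44.5
tool_pos: [0.4301, 0.3949, 0.2697]
ee_rot: [-3.14, -0.001, 3.107]
wrist_force: [0.2, 0.5, -0.4]
width: 0.0299
finger_force: 30.0
```

Run:
```python
from h import *
st(); robot.snapshot("wrist")
for n in ["abrasive_block"]: print(n,[(np.round(x["centre"],4).tolist(),round(x["score"],2)) for x in robot.spot_point(n,"wrist")[:4]])
s=[.4723,.2003,.0844]; x,y=place(s,4); print(x,y)
plan([((.43,.385,.36),3.11,2),((x,y,.36),.0844+np.pi,7)])
```

```text
t 44.5 tcp [0.4301 0.3949 0.2697] rpy [-3.1405e+00 -1.2000e-03  3.1068e+00] F [ 0.2  0.5 -0.4] w 0.0299 ff 30.0 q [ 0.65  0.23  1.48 -0.    1.43 -0.89]
abrasive_block [([0.4284, 0.3964, 0.0639], 0.65)]
0.4765149916876001 0.150477978312061
2 T [[0.0,-0.13,-1.06],[0.01,-0.14,-1.07]] 
  W [[0.03,0.04,-0.02],[0.03,0.04,-0.01]]
7 T [[-0.19,-0.83,0.0],[-0.18,-0.83,0.0],[-0.16,-0.84,0.0],[-0.15,-0.84,0.0],[-0.14,-0.84,0.0],[-0.12,-0.85,0.0],[-0.11,-0.85,0.0]] 
  W [[0.0,0.0,-0.17],[0.0,0.0,-0.17],[0.0,0.0,-0.16],[0.0,0.0,-0.17],[0.0,0.0,-0.16],[0.0,0.0,-0.17],[0.0,0.0,-0.16]]
```

Request:
play_rows --translation '[[0, -0.09, -0.75], [0, -0.09, -0.75], [0, -0.09, -0.75]]' --twist '[[0, 0, 0], [0, 0, 0], [0, 0, 0]]' --gripper '[-1, -1, -1]'

```text
time: 44.9
tool_pos: [0.4296, 0.384, 0.3589]
ee_rot: [-3.14, -0.002, 3.107]
wrist_force: [0.0, 0.8, 0.4]
width: 0.03
finger_force: 30.0
```

Request:
play_rows --translation '[[-0.19, -0.83, 0], [-0.18, -0.83, 0], [-0.16, -0.84, 0], [-0.15, -0.84, 0], [-0.14, -0.84, 0], [-0.12, -0.85, 0], [-0.11, -0.85, 0], [0, 0, 0]]' --twist '[[0, 0, -0.17], [0, 0, -0.17], [0, 0, -0.16], [0, 0, -0.17], [0, 0, -0.16], [0, 0, -0.17], [0, 0, -0.16], [0, 0, 0]]' --gripper '[-1, -1, -1, -1, -1, -1, -1, -1]'

```text
time: 45.7
tool_pos: [0.4759, 0.1466, 0.3582]
ee_rot: [-3.14, -0.001, -3.065]
wrist_force: [-0.3, 0.4, -0.2]
width: 0.0295
finger_force: 30.0
```

Request:
play_rows --translation '[[0, 0, 0], [0, 0, 0], [0, 0, 0]]' --twist '[[0, 0, 0], [0, 0, 0], [0, 0, 0]]' --gripper '[-1, -1, -1]'

```text
time: 46.0
tool_pos: [0.4753, 0.1507, 0.3588]
ee_rot: [3.141, -0.0, -3.059]
wrist_force: [1.2, 0.6, -0.5]
width: 0.0298
finger_force: 30.0
```

Run:
```python
from h import *
st(); m=cam("wrist"); save(robot.snapshot("wrist"),"w17")
for n in ["pin_vice","tweezers","filter","abrasive_block","tray","place1"]: print(n,[(np.round(x["centre"],4).tolist(),round(x["score"],2)) for x in robot.spot_point(n,"wrist")[:4]])
s=[.4723,.2003,.0844]; x,y=place(s,4)
plan([((x,y,.22),.0844+np.pi,6)])
```

```text
t 46.0 tcp [0.4753 0.1507 0.3588] rpy [ 3.1414e+00 -4.0000e-04 -3.0588e+00] F [ 1.2  0.6 -0.5] w 0.0298 ff 30.0 q [ 0.19 -0.01  1.57  0.    1.59 -1.46]
pin_vice [([0.4717, 0.1989, 0.0046], 0.66)]
tweezers [([0.4692, 0.2498, 0.0041], 0.74)]
filter [([0.4613, 0.3007, 0.0023], 0.81)]
abrasive_block [([0.4754, 0.151, 0.1532], 0.97)]
tray [([0.4693, 0.2016, -0.0023], 0.6)]
place1 [([0.4648, 0.2501, 0.005], 0.95), ([0.4781, 0.1015, 0.0039], 0.89), ([0.4719, 0.1995, 0.0037], 0.69), ([0.4762, 0.1534, 0.0057], 0.62)]
6 T [[0.0,0.0,0.58],[-0.01,0.0,0.58],[0.0,0.0,0.58],[-0.01,0.0,0.58],[0.0,0.01,0.58],[-0.01,0.0,0.58]] 
  W [[0.0,0.0,0.0],[0.0,0.0,-0.01],[0.0,0.0,0.0],[0.0,0.0,-0.01],[0.0,0.0,0.0],[0.0,0.0,-0.01]]
```

Request:
play_rows --translation '[[-0.02, 0, 0.7], [0, 0, 0.7], [0, 0, 0.7], [0, 0, 0.7], [0, 0, 0.5], [0, 0, 0.2], [0, 0, 0], [0, 0, 0]]' --twist '[[0, 0, 0], [0, 0, 0], [0, 0, 0], [0, 0, 0], [0, 0, 0], [0, 0, 0], [0, 0, 0], [0, 0, 0]]' --gripper '[-1, -1, -1, -1, -1, -1, -1, -1]'

```text
time: 47.15
tool_pos: [0.4769, 0.1498, 0.2201]
ee_rot: [3.141, 0.002, -3.06]
wrist_force: [0.9, 0.3, 0.6]
width: 0.0295
finger_force: 30.0
```

Request:
play_rows --translation '[[0, 0.01, 0.18], [0, 0, 0.08], [0, 0, 0.05], [0, 0, 0.03], [0, 0, 0], [0, 0, 0]]' --twist '[[0, 0, 0], [0, 0, 0], [0, 0, 0], [0, 0, 0], [0, 0, 0], [0, 0, 0]]' --gripper '[-1, -1, -1, -1, -1, -1]'

```text
time: 47.75
tool_pos: [0.4764, 0.1501, 0.2056]
ee_rot: [-3.142, 0.0, -3.06]
wrist_force: [-0.4, 0.4, -0.7]
width: 0.03
finger_force: 30.0
```

Request:
play_rows --translation '[[0, 0, 0], [0, 0, 0], [0, 0, 0], [0, 0, -0.3], [0, 0, -0.8], [0, 0, -1], [0, 0, -1], [0, 0, -1]]' --twist '[[0, 0, 0], [0, 0, 0], [0, 0, 0], [0, 0, 0], [0, 0, 0], [0, 0, 0], [0, 0, 0], [0, 0, 0]]' --gripper '[-0.15, -0.15, -0.15, -0.15, -0.15, -0.15, -0.15, -0.15]'

```text
time: 48.55
tool_pos: [0.476, 0.1501, 0.3721]
ee_rot: [3.142, 0.001, -3.06]
wrist_force: [-0.1, -0.9, 0.3]
width: 0.04
finger_force: 0.0
```

Run:
```python
from h import *
st()
plan([((.50,-.02,.44),3.228,5)])
```

```text
t 48.55 tcp [0.476  0.1501 0.3721] rpy [ 3.1416e+00  1.1000e-03 -3.0603e+00] F [-0.1 -0.9  0.3] w 0.04 ff 0.0 q [ 0.19 -0.02  1.54 -0.    1.61 -1.46]
5 T [[-0.05,-0.86,-0.34],[-0.05,-0.86,-0.34],[-0.05,-0.86,-0.34],[-0.05,-0.85,-0.34],[-0.05,-0.86,-0.34]] 
  W [[0.0,0.0,-0.01],[0.0,0.0,-0.01],[0.0,0.0,-0.01],[0.0,0.01,-0.01],[0.0,0.0,-0.01]]
```

Request:
play_rows --translation '[[-0.2, -0.7, -0.7], [-0.2, -0.7, -0.7], [-0.2, -0.7, -0.7], [0, 0, 0], [0, 0, 0], [0, 0, 0]]' --twist '[[0, 0, 0], [0, 0, 0], [0, 0, 0], [0, 0, 0], [0, 0, 0], [0, 0, 0]]' --gripper '[-0.15, -0.15, -0.15, -0.15, -0.15, -0.15]'

```text
time: 49.15
tool_pos: [0.5066, 0.069, 0.4523]
ee_rot: [3.141, -0.002, -3.06]
wrist_force: [-0.2, 0.8, 0.2]
width: 0.0397
finger_force: 0.0
```

Run:
```python
from h import *
st(); m=cam("wrist"); im=robot.snapshot("wrist"); save(im,"w18"); print(m[2].tolist(),m[3].tolist())
for n in ["cover","cover_hub","pad","filter","tweezers","pin_vice","abrasive_block","place1"]: print(n,[(np.round(x["centre"],4).tolist(),round(x["score"],2)) for x in robot.spot_point(n,"wrist")[:4]])
s=[.4723,.2003,.0844]
L=[(.075,.129,.018),(.075,-.129,.018),(-.075,-.129,.018),(-.075,.129,.018)]
print(proj("wrist",R.from_euler("z",s[2]).apply(L)+[s[0],s[1],0],m).round(1).tolist(),proj("wrist",[.4245,-.04,.004],m))
b=cv2.cvtColor(im,cv2.COLOR_RGB2BGR)
cv2.imwrite("pics/w18b.png",cv2.resize(b[:330],None,fx=1.42,fy=1.42,interpolation=cv2.INTER_CUBIC))
```

```text
t 49.15 tcp [0.5066 0.069  0.4523] rpy [ 3.1410e+00 -2.3000e-03 -3.0596e+00] F [-0.2  0.8  0.2] w 0.0397 ff 0.0 q [ 0.02 -0.    1.37  0.    1.78 -1.63]
[-2.010594501139804, -2.182283335138477, -0.2650376625885224] [-0.027386145837677674, -0.5304534882401705, 0.31412235773911207]
cover [([0.4246, -0.0412, 0.0031], 0.96)]
cover_hub [([0.4255, -0.0393, 0.0411], 0.8), ([0.465, 0.307, 0.0045], 0.72)]
pad []
filter [([0.4761, 0.15, 0.001], 0.6), ([0.4673, 0.3007, 0.006], 0.57)]
tweezers [([0.4675, 0.2501, 0.0046], 0.61)]
pin_vice [([0.4732, 0.2003, 0.0064], 0.83)]
abrasive_block [([0.4745, 0.1498, 0.0027], 0.7)]
place1 [([0.4754, 0.2021, 0.0034], 0.97), ([0.477, 0.1505, 0.0046], 0.91), ([0.466, 0.2992, 0.0012], 0.89), ([0.4784, 0.0989, 0.0021], 0.75)]
[[492.3, 224.0], [285.4, 225.0], [285.4, 95.9], [507.6, 99.6]] [[193.85551175 103.8259327 ]]
```

View pics/w18b.png

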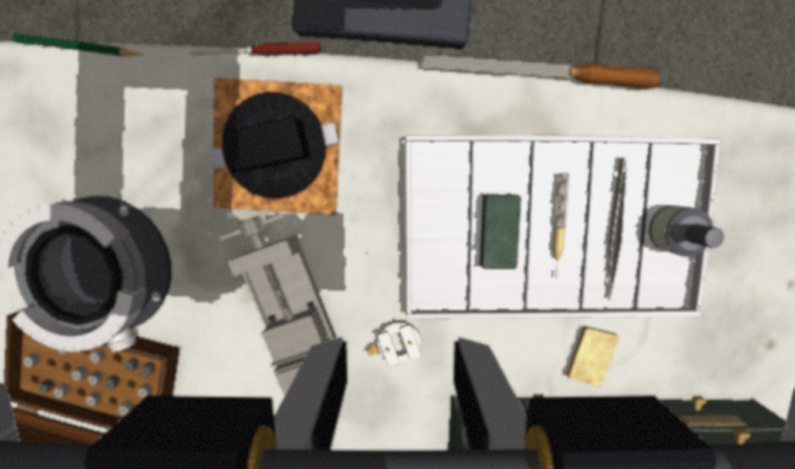

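The last picture shows everything in place:
- **Cover:** on the cork at (274,145), grip upwards.
- **Tray:** cartridge at (670,230), tweezers at (615,228), pin vice at (560,220) and block at (500,230). The fifth place is empty.
- **Left alone:** the movement holder and brass blank haven't been moved.

Handing in.

```bash
python3 -c "
from h import *
print(robot.close_job())"
```

```text
the job is handed in; nothing more can be done
None
```

The job is handed in at about 49 s of the 210 s allowed: the cover lies on the cork pad, the cartridge, tweezers, pin vice and abrasive block each sit in their places in the tray, and the fifth place is empty because I found no loupe on the bench.

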